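# Probe the mould

## Robot

A 7-joint arm with a two-finger parallel gripper is mounted at the origin on the work surface. World frame = base frame: x ahead of the robot, y to its left, z up, the work surface at z = 0. Lengths are in mm, angles in rad, forces in N, time in s.
With the tool pointing down it reaches from about 400 to 875 mm from the base axis. Payload 6.5 kg.
Tool frame: the origin (TCP) lies midway between the tips of the shut fingers; the grasp point (between the pads) lies 19 mm behind it; z points along the fingers, y is the direction in which the jaws open and shut (so a half turn about z gives the same grasp; the last joint's range is limited). The gripper opens to 88 mm and grips with 3 to 60 N. Pads are 18 mm wide; open, the fingers measure 123 mm over their backs; the gripper's body (75 mm by 187 mm) begins 45 mm behind the grasp point.
Start: joints at [1.224, 0.536, -0.004, 1.538, 0.003, 1.067, -0.071], TCP at [180.127, -624.535, 238.716] pointing down, gripper open.
Joint ranges: [-2.7, 2.7], [-0.37, 2.16], [-1.27, 1.26], [0.24, 2.4], [-1.31, 4.45], [0.19, 1.91], [-2.76, 2.76]. Speed limits (rad/s): [2.39, 2.39, 3.14, 3.14, 3.14, 3.14, 3.14].

## Interface

Orientations are given as a rotation vector (axis times angle).
In Python, from bench import * gives the robot as it stands.
- The arm moves only by the tool servo_tool, never from a script. Its argument "moves" is a list of rows, each an object with "rotation": the turn, a rotation vector about the world's x, y, z in rad, a list of three; "translation": the shift along the world's x, y, z in mm, a list of three; "fingers": the closure, from 0 (fully open) to 1 (shut). A call has 1 to 8 rows; each row is the pose to reach, as a shift and turn from the pose commanded when the call began; what a row does not reach only later rows make up. A row lasts 1/10 s, in which the tool goes at most 50 mm and 8.59 degrees, less where a joint would pass 70% of its speed; a pose out of reach is approached as far as the arm can. A call with a gripper value outside its range is refused whole. The fingers move at their own pace and stop on an object; "grip_force" is the grip in N (left out, the last holds). Time passes only in rows, so rows that repeat a pose let the fingers close. It gives the time, the measured TCP pose, the force and the opening at its end, in the units of the state.
- get_obs(): the state, without advancing time (a new reading comes with each control period).
- capture(name): name is "scene" or "top" or "wrist"; returns a dict with "img" (400x640x3 uint8, red, green, blue), "fov_y" (degrees; the focal length in pixels is half the picture's height over the tangent of half this angle, whatever the lens; pixels are square), "cx", "cy" (the principal point, pixels), "D" ([k1, k2, p1, p2, k3] as OpenCV has them; the pictures are not rectified), "camera_from_world" (4x4, takes a point from world to camera coordinates). Camera axes: x right, y down, z forward; pixel columns grow to the right and rows downward; lengths in mm; the calibration is good to about 2 mm. A picture is of the moment at which its call begins. There is no depth.
- job_done(): hands the job in, once; it reports no verdict.
Trained networks look in the newest picture that a camera, given by its name, has taken for a name from the list of things; names that differ only in an ending like _2 or _b are one class to them, and where a whole thing is asked for, a point or a joint stands for the part that bears it (a point fixed in the world has none). Each returns a list of dicts, best first, with "confidence" (0 to 1); they miss things now and then, are a little off and sometimes report something else, mostly with a low value. They report only what shows in the picture. A call takes as long as a camera call. They do not tell look-alikes from the thing itself.
- boxes_of(camera, query): "extent" ([left, top, right, bottom] in pixels, round what is visible of it).
- silhouettes(camera, query): "pixels" (400x640 bool, what is visible of it) and "extent" ([left, top, right, bottom] in pixels, round what is visible of it).
- spot_point(camera, query): "at" ([column, row] in pixels: a listed point, or the origin of a listed thing).
The state is a dict: "time_s": time; "joint_pos": joint angles; "joint_velocities": joint speeds; "joint_efforts": joint torques, N m; "tcp_pos": TCP position; "orientation": TCP orientation; "contact_force": force on the tool from outside, world axes, zero at the start; "wrist_torque": the same for the moment, N m; "width": finger opening in mm.
Only numpy, scipy, OpenCV 4.12 (cv2) and the standard library are available. Lean on these libraries where they do the work, as an engineer would, in place of code of your own. Each camera call takes 0.05 s, during which the arm holds its last target.

## Task

Get the glass mould ready and check its temperature: take the base plate by its tab, slide it into the slot under the mould until it is fully home against the stop, and let go of it. Then take the probe with the square handle from the wooden stand, lower it upright through the hole in the mould without ever touching the mould or the plate, and finish while still holding it there, still and centred in the hole, with its tip about 10 mm above the plate. Leave the ball-headed rod and the other things on the bench alone.

Things in the scene. Friction and masses are not known exactly. Their poses are not given: they have to be found in the camera images.
- mould: Glass mould, a dark metal block 90 x 90 x 60 mm, fixed, top face 72 mm above the bench, on two 12 mm high side rails. Origin at bench level on the axis of its vertical hole; z up. Between the rails under the block runs a slot along y, floored by the bench, 74 mm wide (x) and 12 mm high, open towards the mould's +y; its stop face is at y = -45 mm.
- mould_mouth (a point): Middle of the slot's mouth at bench level, at y = 45 mm in the mould's frame, below the block's front face. From here out to y = 71 mm two guide lips, 12 mm high, flare the way in from 74 to about 97 mm wide.
- mould_bore (a point): Centre of the hole's mouth in the mould's top face, 72 mm above the bench. The hole is 28 mm in diameter, straight and vertical, 60 mm deep, and opens below into the slot.
- plate: Base plate, steel, loose, flat on the bench: 70 mm wide (x), 165 long (y), 8 thick, about 0.4 kg. Origin at the centre of its underside; z up. An upright tab across it, 40 mm wide (x), 12 thick (y), is centred at y = 65 mm. The -y end goes in first, with y axes of plate and mould alike; when home its origin is at x = 0, y = 37.5 mm in the mould's frame, the tab outside.
- plate_tab (a point): Centre of the top edge of the plate's tab, 55 mm above the plate's underside.
- stand: Wooden rod stand, a block 150 x 50 x 60 mm (x, y, z), fixed to the bench; origin at the centre of its underside. Two vertical 14 mm holes go through it down to the bench, at x = -45 and +45 mm, y = 0; one holds the probe, the other the ball-headed rod (either way round).
- probe: Probe, upright in the stand: straight steel rod 12 mm in diameter, 130 long, with a brass collar 20 mm in diameter on its top 6 mm, then a light wooden handle 24 x 24 mm square and 44 tall (130 to 174 mm above the tip), faces along its x and y. Loose, about 0.15 kg. Origin at the centre of its flat lower end; z up the rod.
- probe_tip (a point): Centre of the probe's flat lower end (the same point as its origin).
- probe_handle (a point): Centre of the probe's square handle, 152 mm above the tip.
- ball_rod: The other rod in the stand, to be left alone: steel, 12 mm in diameter, with a dark wooden ball 32 mm in diameter on top, 122 mm tall in all. Origin at its lower end.
- jar: Bystander, to be left alone: lidded glass jar, 72 mm in diameter, about 110 mm tall. Origin at the centre of its underside.
- bottle: Bystander, to be left alone: green glass bottle, 64 mm in diameter, 200 mm tall. Origin at the centre of its underside.
- tumbler: Bystander, to be left alone: amber glass tumbler, 72 mm in diameter, 90 mm tall, open. Origin at the centre of its underside.
- bowl: Bystander, to be left alone: small metal bowl, 100 mm across, 40 mm tall. Origin at the centre of its underside.
- paddle: Bystander, to be left alone: wooden-handled spatula, lying flat along its x axis. Origin on its length, at its underside.
- cork_pad: Bystander, to be left alone: cork pad, 90 x 70 x 20 mm. Origin at the centre of its underside.
- wood_block: Bystander, to be left alone: dark wooden block, 90 x 50 x 35 mm. Origin at the centre of its underside.
There are look-alikes about, which are no part of the job. What is shaped like the mould but green or yellow is not meant. Leave any yellow look-alike of the plate alone.

How it is judged:
By the outcome, as a careful person would: the job done as asked, in the order asked, and still so for the second after the job is handed in, while the arm keeps its last pose, push and grip.
It also fails if it takes over 64 s, if anything falls off the work surface, if the arm or the gripper's body presses on something with over 40 N, if the wrist force passes 120 N, or if a joint passes its speed limit or range.

## Working session

There is one attempt and no reset: what is moved stays moved. The work goes in short steps, Python scripts to look and compute and a tool call to move; the robot and the scene stay as the last step left them, time stands still between calls to the robot, and variables do not carry over. Pictures are saved under pics/ and viewed, and the job is handed in when it is done.

Besides the shell and the picture viewer there is one more tool, called as name(argument=value, ...) on one line, values as JSON. servo_tool: Moves the arm, as the interface text tells. Its arguments: {"type":"object","properties":{"moves":{"type":"array"},"grip_force":{"type":"number"}},"required":["moves"]}

```bash
ls; mkdir -p pics; python3 - <<'E'
from bench import *
import cv2
print(get_obs())
for n in ["scene","top","wrist"]:
    c=capture(n); cv2.imwrite(f"pics/{n}0.png",c["img"][:,:,::-1])
    print(n,c["fov_y"],c["cx"],c["cy"],c["D"],c["camera_from_world"])
    for q in ["mould","plate","stand","probe","ball_rod","mould_bore","plate_tab","probe_handle"]:
        try:
            if q in("mould_bore","plate_tab","probe_handle"): print(q,[(np.round(d["at"]).tolist() if 0 else d["at"],round(d["confidence"],2)) for d in spot_point(n,q)])
            else: print(q,[(d["extent"],round(d["confidence"],2)) for d in boxes_of(n,q)])
        except Exception as e: print(q,e)
E
```

```text
pics
{'time_s': 0.0, 'joint_pos': array([ 1.22380783,  0.53716808, -0.0044398 ,  1.53885405,  0.0026212 ,
        1.06730818, -0.07118399]), 'joint_velocities': array([ 4.57488155e-04,  4.34682406e-04,  1.15428029e-03,  1.70865687e-05,
       -1.44501248e-03,  3.20475721e-04, -6.68543557e-04]), 'joint_efforts': array([-8.81680717e-05, -5.70972812e+01,  9.90532525e-01, -2.51594335e+01,
       -5.63141343e-02,  1.79240224e-02,  1.54611339e-04]), 'tcp_pos': array([ 179.9323149 , -623.96170951,  237.84527565]), 'orientation': array([-3.10898833e+00, -4.39531881e-01,  6.04698368e-04]), 'contact_force': array([-0.29347827,  0.32040633,  0.11627642]), 'wrist_torque': array([-0.05034754,  0.00691872, -0.04704963]), 'width': 88.19017423037512}
scene 49.21137813283386 319.2722222940763 195.83968057759822 [-0.08329155  0.          0.          0.          0.        ] [[ 7.57074951e-01  6.53043552e-01 -1.92779078e-02 -4.11771991e+02]
 [ 3.95989590e-01 -4.82141436e-01 -7.81493365e-01 -7.71628398e+01]
 [-5.19643881e-01  5.84015201e-01 -6.23615652e-01  1.59464903e+03]
 [ 0.00000000e+00  0.00000000e+
[... 1488 characters left out ...]
8.5, 175.4], 0.79), ([433.4, 289.3], 0.7), ([441.9, 189.3], 0.31)]
plate_tab [([200.1, 312.6], 0.96), ([235.0, 173.3], 0.72)]
probe_handle [([453.6, 180.2], 0.49), ([387.4, 233.5], 0.33)]
wrist 63.74469227572991 323.8336472002843 199.7178332473093 [-0.03187483  0.          0.          0.          0.        ] [[ 2.75863336e-01 -9.61196868e-01 -3.10666077e-05 -6.50244786e+02]
 [-9.29450210e-01 -2.66760288e-01  2.54874982e-01 -3.47138056e+01]
 [-2.44993322e-01 -7.02817879e-02 -9.66974013e-01  3.89194929e+02]
 [ 0.00000000e+00  0.00000000e+00  0.00000000e+00  1.00000000e+00]]
mould [([0.0, 0.0, 106.9, 96.0], 0.84)]
plate []
stand []
probe []
ball_rod []
mould_bore []
plate_tab []
probe_handle []
```

View pics/scene0.png

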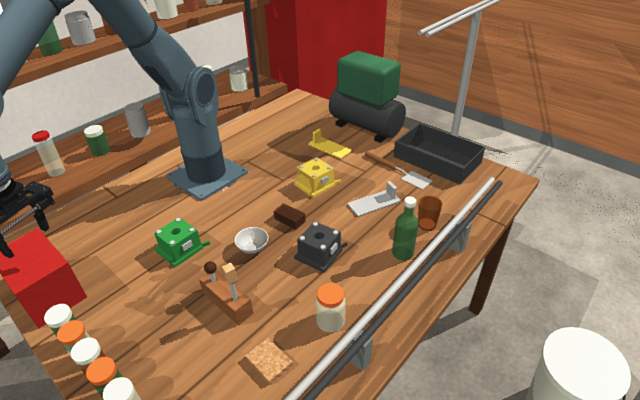

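View pics/top0.png

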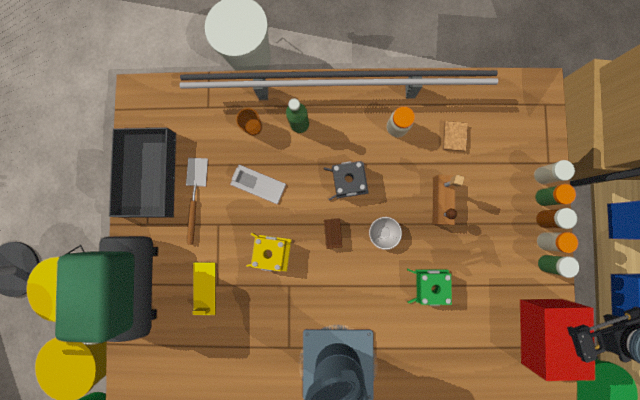

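View pics/wrist0.png

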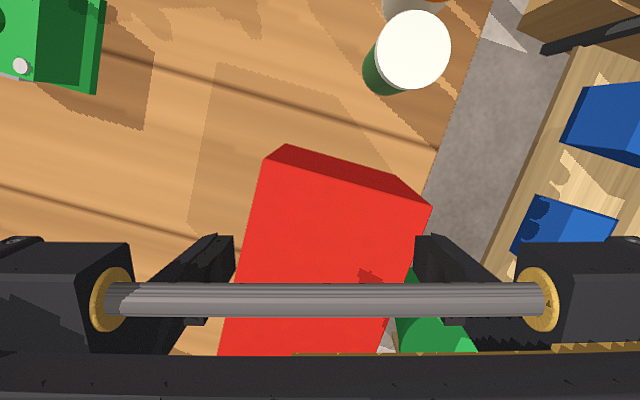

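The dark mould is at top (349,178), with the green and yellow ones as decoys. The grey plate is at top (259,184) with its tab at the left end, and the yellow plate at (204,289) is a decoy. The square-handled probe is at top (456,181) / scene (228,273), and the ball rod is at top (451,213). Next I'll triangulate coarsely.

```bash
cat > h.py <<'E'
from bench import *
import numpy as np, cv2
from scipy.spatial.transform import Rotation as R
def K(c):
    f=200/np.tan(np.radians(c["fov_y"])/2); return np.array([[f,0,c["cx"]],[0,f,c["cy"]],[0,0,1.]])
def ray(c,px):
    p=cv2.undistortPoints(np.array([[px]],float),K(c),np.array(c["D"],float))[0,0]
    T=np.array(c["camera_from_world"]); Rm=T[:3,:3]; o=-Rm.T@T[:3,3]; d=Rm.T@np.array([p[0],p[1],1]); return o,d/np.linalg.norm(d)
def atz(c,px,z):
    o,d=ray(c,px); return o+d*(z-o[2])/d[2]
def tri(*obs):
    A=np.zeros((3,3));b=np.zeros(3);rs=[]
    for c,px in obs:
        o,d=ray(c,px);P=np.eye(3)-np.outer(d,d);A+=P;b+=P@o;rs.append((o,d))
    X=np.linalg.solve(A,b); return X,[round(float(np.linalg.norm((np.eye(3)-np.outer(d,d))@(X-o))),1) for o,d in rs]
def proj(c,X):
    T=np.array(c["camera_from_world"]); r=cv2.Rodrigues(T[:3,:3])[0]
    return cv2.projectPoints(np.array(X,float).reshape(-1,1,3),r,T[:3,3],K(c),np.array(c["D"],float))[0].reshape(-1,2)
E
python3 - <<'E'
from h import *
s=capture("scene");t=capture("top")
for n,a,b in [("bore",(318,235.5),(348.5,175.4)),("tab",(389.4,184.1),(235,173.3)),("handle",(228.3,274.2),(453.6,180.2))]:
    print(n,tri((s,a),(t,b)))
w=capture("wrist")
T=w["camera_from_world"]; o=-T[:3,:3].T@T[:3,3]; ob=get_obs()
Rt=R.from_rotvec(ob["orientation"]).as_matrix()
print("tool axes",Rt.round(2).tolist(),"cam in tool",Rt.T@(o-ob["tcp_pos"]),"cam axes in tool",(Rt.T@T[:3,:3].T).round(3).tolist())
ims=[]
for c,(x0,y0,x1,y1) in [(t,(225,150,385,210)),(s,(285,160,415,280)),(t,(420,165,500,225))]:
    im=c["img"][y0:y1,x0:x1,::-1]; k=5 if x1-x0>100 else 6; ims.append(cv2.resize(im,None,fx=k,fy=k,interpolation=cv2.INTER_CUBIC))
for i,m in enumerate(ims): cv2.imwrite(f"pics/crop{i}.png",m)
E
```

```text
bore (array([579.75234764, -37.33476099,  76.4654853 ]), [4.9, 4.9])
tab (array([590.11254014, 310.02771538,  60.28594587]), [6.0, 6.0])
handle (array([ 554.52367722, -327.90382541,  148.32377221]), [5.3, 5.3])
tool axes [[0.96, 0.28, -0.0], [0.28, -0.96, -0.0], [-0.0, -0.0, -1.0]] cam in tool [  64.74881037    0.36510078 -146.44615233] cam axes in tool [[-0.001, -0.967, -0.255], [1.0, -0.001, -0.0], [0.0, -0.255, 0.967]]
```

View pics/crop0.png

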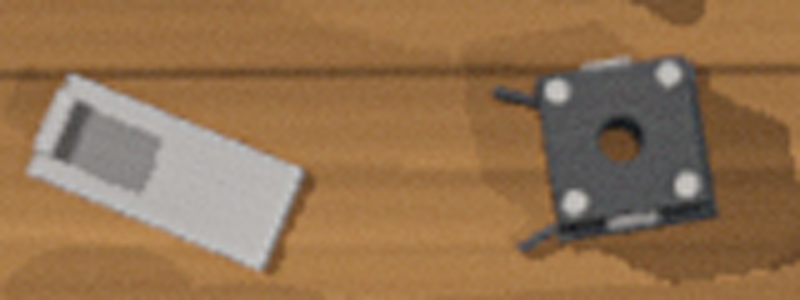

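View pics/crop1.png

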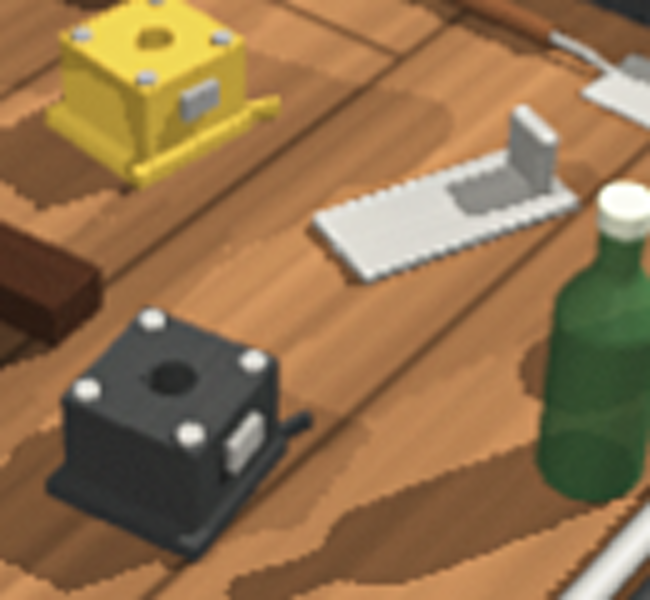

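View pics/crop2.png

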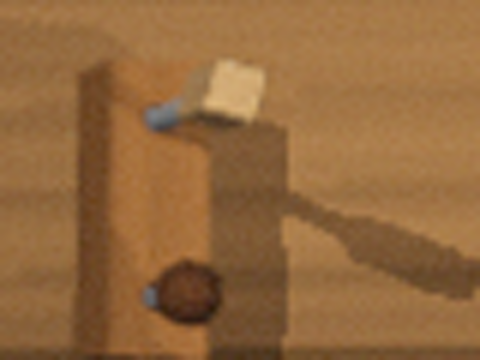

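The grey plate's tab is on the side away from the mould, and the mould's mouth faces the plate. I'll move to a survey pose over the stand.

servo_tool(moves=[{"translation": [10,5,40],"rotation": [0,0,0.1],"fingers": 0},{"translation": [50,30,70],"rotation": [0,0,0.2],"fingers": 0},{"translation": [95,55,80],"rotation": [0,0,0.35],"fingers": 0},{"translation": [140,80,80],"rotation": [0,0,0.5],"fingers": 0},{"translation": [185,105,80],"rotation": [0,0,0.65],"fingers": 0},{"translation": [230,130,80],"rotation": [0,0,0.8],"fingers": 0},{"translation": [275,155,80],"rotation": [0,0,0.95],"fingers": 0},{"translation": [320,180,80],"rotation": [0,0,1.1],"fingers": 0}])

```text
time_s: 2.3
tcp_pos: [488.4, -450.9, 319.0]
orientation: [2.416, 2.007, -0.0]
contact_force: [0.9, -0.8, 0.4]
width: 88.1
```

servo_tool(moves=[{"translation": [40,20,0],"rotation": [0,0,0.1],"fingers": 0},{"translation": [60,40,0],"rotation": [0,0,0.19],"fingers": 0},{"translation": [60,40,0],"rotation": [0,0,0.19],"fingers": 0},{"translation": [60,40,0],"rotation": [0,0,0.19],"fingers": 0}])

```text
time_s: 2.7
tcp_pos: [546.9, -411.8, 318.5]
orientation: [-2.221, -2.221, 0.001]
contact_force: [-0.3, -0.8, -0.2]
width: 87.9
```

```bash
cat > snap.py <<'E'
from h import *
import pickle,sys
n=sys.argv[1]; cams=sys.argv[2].split(","); qs=sys.argv[3].split(",") if len(sys.argv)>3 else []
for cam in cams:
    c=capture(cam); cv2.imwrite(f"pics/{n}_{cam}.png",c["img"][:,:,::-1]); pickle.dump(c,open(f"pics/{n}_{cam}.pkl","wb"))
    for q in qs:
        print(cam,q,[(np.round(d["at"],1).tolist(),round(d["confidence"],2)) for d in spot_point(cam,q)][:4])
o=get_obs(); Rt=R.from_rotvec(o["orientation"]).as_matrix()
print("t",round(o["time_s"],2),"tcp",o["tcp_pos"].round(1),"yaw",round(float(np.arctan2(Rt[1,0],Rt[0,0])),4),"z",Rt[:,2].round(4),"F",o["contact_force"].round(1),"w",round(o["width"],1),"q",np.round(o["joint_pos"],2).tolist())
E
python3 snap.py v1 wrist probe_handle,probe,stand,ball_rod,mould_bore
```

```text
wrist probe_handle [([331.0, 93.4], 0.57)]
wrist probe [([329.8, 100.4], 0.94)]
wrist stand [([297.6, 103.6], 0.57)]
wrist ball_rod [([264.2, 98.4], 0.96)]
wrist mould_bore [([63.0, 71.3], 0.82)]
t 3.0 tcp [ 545.9 -413.1  318.9] yaw 1.5685 z [-3.e-04 -7.e-04 -1.e+00] F [ 0.4  0.9 -0.7] w 88.0 q [0.81, 0.56, -0.36, 1.32, 0.2, 1.29, 0.44]
```

View pics/v1_wrist.png

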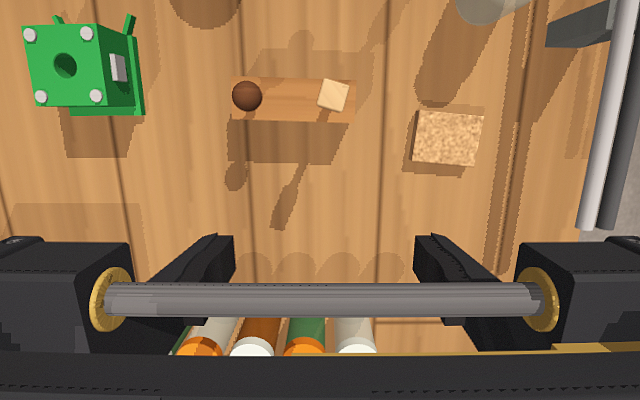

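In the wrist view the square handle is at (333,95) and turned slightly, the ball is at (247,96), and the cork pad is at (448,137). I'll take a second baseline closer, then go over the mould.

servo_tool(moves=[{"translation": [0,40,0],"rotation": [0,0,0],"fingers": 0},{"translation": [0,70,0],"rotation": [0,0,0],"fingers": 0},{"translation": [0,70,0],"rotation": [0,0,0],"fingers": 0},{"translation": [0,70,0],"rotation": [0,0,0],"fingers": 0}])

```text
time_s: 3.4
tcp_pos: [546.7, -342.1, 319.1]
orientation: [2.221, 2.221, -0.001]
contact_force: [-0.6, -1.2, 0.6]
width: 88.0
```

```bash
python3 snap.py v2 wrist probe_handle,probe,stand,ball_rod,mould_bore
```

```text
wrist probe_handle [([332.5, 169.0], 0.6), ([298.2, 153.0], 0.27)]
wrist probe [([325.9, 150.2], 0.68)]
wrist stand [([296.6, 152.1], 0.66), ([476.4, 56.4], 0.35)]
wrist ball_rod [([268.0, 149.9], 0.66)]
wrist mould_bore [([74.1, 127.6], 0.63)]
t 3.7 tcp [ 546.5 -343.   318.5] yaw 1.5693 z [-2.e-04 -2.e-04 -1.e+00] F [-0.9  0.   0.5] w 88.0 q [0.75, 0.49, -0.38, 1.44, 0.19, 1.24, 0.35]
```

servo_tool(moves=[{"translation": [0,50,0],"rotation": [0,0,0],"fingers": 0},{"translation": [5,100,0],"rotation": [0,0,0.03],"fingers": 0},{"translation": [10,150,0],"rotation": [0,0,0.06],"fingers": 0},{"translation": [15,190,0],"rotation": [0,0,0.1],"fingers": 0},{"translation": [15,190,0],"rotation": [0,0,0.13],"fingers": 0},{"translation": [15,190,0],"rotation": [0,0,0.13],"fingers": 0},{"translation": [15,190,0],"rotation": [0,0,0.13],"fingers": 0}])

```text
time_s: 4.4
tcp_pos: [561.7, -154.0, 318.5]
orientation: [2.076, 2.357, -0.001]
contact_force: [-0.4, 0.3, 0.3]
width: 87.8
```

```bash
python3 snap.py v3 wrist mould_bore,mould,mould_mouth,plate_tab
```

```text
wrist mould_bore [([346.5, 64.7], 0.93), ([73.4, 242.3], 0.87)]
wrist mould [([108.5, 220.0], 0.96), ([344.8, 74.9], 0.57)]
wrist mould_mouth [([108.8, 193.8], 0.92)]
wrist plate_tab []
t 4.65 tcp [ 561.7 -153.   318.6] yaw 1.6988 z [-2.e-04 -2.e-04 -1.e+00] F [-0.5 -0.5  0.9] w 88.3 q [0.55, 0.39, -0.48, 1.61, 0.19, 1.19, 0.16]
```

servo_tool(moves=[{"translation": [0,40,0],"rotation": [0,0,0],"fingers": 0},{"translation": [0,60,0],"rotation": [0,0,0],"fingers": 0},{"translation": [0,60,0],"rotation": [0,0,0],"fingers": 0},{"translation": [0,60,0],"rotation": [0,0,0],"fingers": 0}])

```text
time_s: 5.05
tcp_pos: [561.9, -92.7, 318.7]
orientation: [2.072, 2.36, -0.001]
contact_force: [-1.4, -0.3, 0.8]
width: 87.9
```

```bash
python3 snap.py v4 wrist mould_bore,mould,mould_mouth,plate_tab,plate
```

```text
wrist mould_bore [([341.7, 122.5], 0.59)]
wrist mould [([338.1, 121.5], 0.85)]
wrist mould_mouth [([110.8, 229.7], 0.89)]
wrist plate_tab []
wrist plate []
t 5.35 tcp [561.8 -92.9 318.6] yaw 1.6992 z [-1.e-04 -2.e-04 -1.e+00] F [ 0.   0.8 -0.6] w 88.0 q [0.47, 0.37, -0.5, 1.64, 0.19, 1.18, 0.05]
```

View pics/v2_wrist.png

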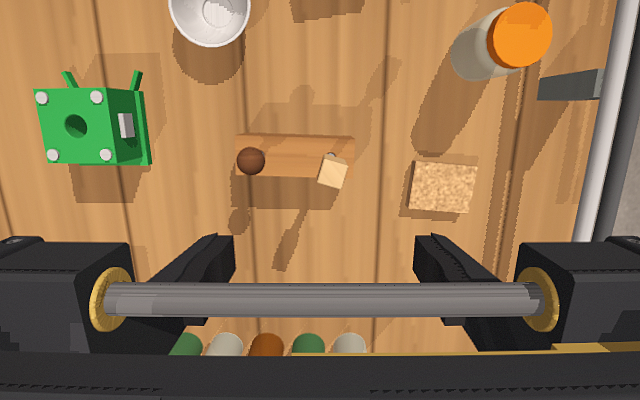

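View pics/v3_wrist.png

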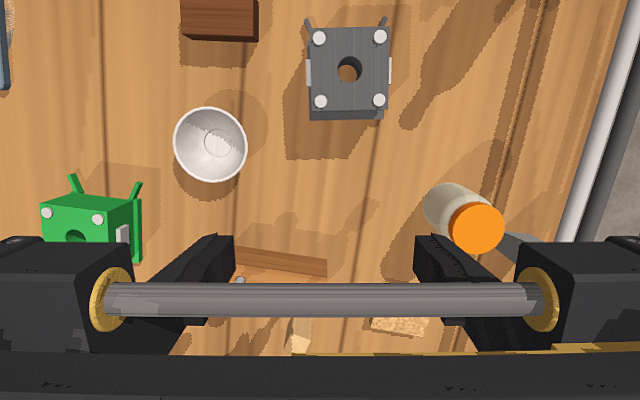

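View pics/v4_wrist.png

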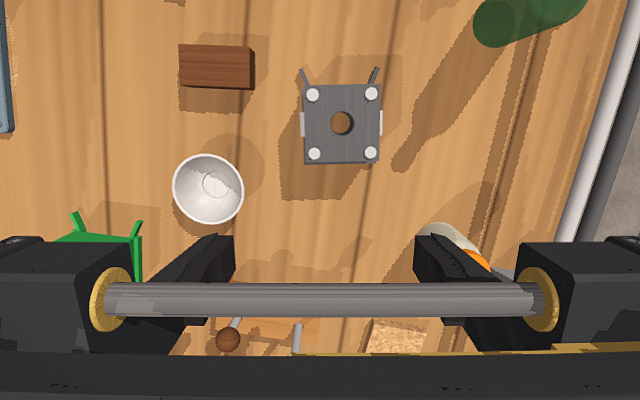

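```bash
python3 - <<'E'
import cv2,numpy as np
a=cv2.imread("pics/v3_wrist.png")[10:130,290:410]; b=cv2.imread("pics/v4_wrist.png")[55:175,285:405]
cv2.imwrite("pics/m34.png",cv2.resize(np.hstack([a,b]),(800,400),interpolation=cv2.INTER_CUBIC))
E
```

```text
(no output)
```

View pics/m34.png

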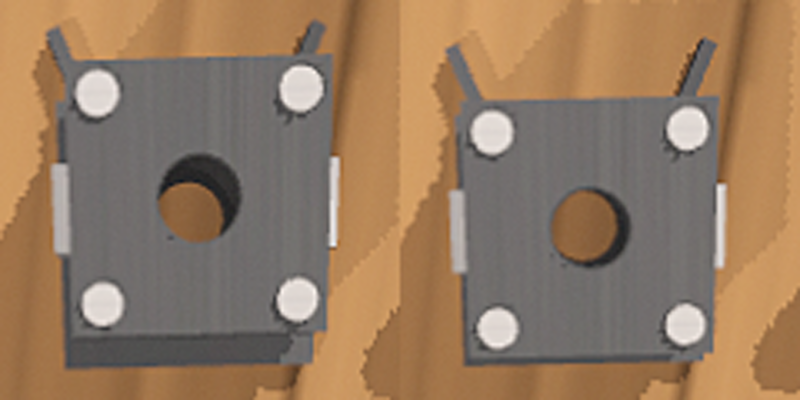

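```bash
cat > bolts.py <<'E'
from h import *
import pickle
def bolts(c,box):
    x0,y0,x1,y1=box; im=c["img"][y0:y1,x0:x1].astype(int)
    m=((im.min(2)>185)&(im.max(2)-im.min(2)<30)).astype(np.uint8)
    n,l,st,ce=cv2.connectedComponentsWithStats(m)
    return [(ce[i]+[x0,y0],st[i,4],st[i,2:4]) for i in range(1,n) if 40<st[i,4]<400 and .7<st[i,2]/st[i,3]<1.45]
E
python3 - <<'E'
from bolts import *
c3=pickle.load(open("pics/v3_wrist.pkl","rb"));c4=pickle.load(open("pics/v4_wrist.pkl","rb"))
b3=bolts(c3,(290,10,410,130));b4=bolts(c4,(285,55,405,175))
for b in (b3,b4): print([(np.round(x[0],1).tolist(),x[1]) for x in b])
k=lambda b:(b[0][1]>(np.mean([x[0][1] for x in BB])),b[0][0])
out=[]
for BB in (b3,b4): out.append([x[0] for x in sorted(BB,key=k)])
P=[]
for p,q in zip(*out):
    X,r=tri((c3,p),(c4,q));P.append(X);print(X.round(1),r)
P=np.array(P);print("centre",P.mean(0))
d=(P[0]+P[1]-P[2]-P[3]);e=(P[1]+P[3]-P[0]-P[2]);print("yaw y-axis",np.arctan2(d[1],d[0])-np.pi/2,"x-axis",np.arctan2(e[1],e[0]), np.linalg.norm(d)/2,np.linalg.norm(e)/2)
print("hole",tri((c3,(349.7,69.1)),(c4,(342.3,123.1))), atz(c3,(349.7,69.1),72),atz(c4,(342.3,123.1),72))
for z in (72,75):
  for c,o in ((c3,out[0]),(c4,out[1])): print(z,np.mean([atz(c,p,z) for p in o],0).round(1))
# probe handle v1 v2 rough
E
```

```text
[([318.7, 37.5], np.int32(124)), ([379.8, 35.9], np.int32(129)), ([320.3, 100.7], np.int32(112)), ([378.8, 99.4], np.int32(115))]
[([371.0, 93.3], np.int32(113)), ([312.0, 94.3], np.int32(113)), ([313.8, 152.9], np.int32(99)), ([370.1, 152.0], np.int32(100))]
[536.9  -7.3  75.1] [0.1, 0.1]
[604.    2.5  77.1] [0.0, 0.0]
[547.  -74.4  74.4] [0.0, 0.0]
[614.3 -64.4  75.4] [0.0, 0.0]
centre [575.55188787 -35.86862941  75.47720305]
yaw y-axis 0.15103651580372635 x-axis 0.14647879972352534 67.76006350688135 67.96271459937037
hole (array([576.38950397, -35.13770669,  69.82607728]), [0.1, 0.1]) [576.20121089 -35.43715839  72.        ] [576.31889103 -35.09950734  72.        ]
72 [575.9 -35.3  72. ]
72 [575.8 -35.9  72. ]
75 [575.7 -35.7  75. ]
75 [575.6 -35.8  75. ]
```

servo_tool(moves=[{"translation": [0,50,0],"rotation": [0,0,-0.05],"fingers": 0},{"translation": [5,100,0],"rotation": [0,0,-0.1],"fingers": 0},{"translation": [5,150,0],"rotation": [0,0,-0.2],"fingers": 0},{"translation": [5,200,0],"rotation": [0,0,-0.35],"fingers": 0},{"translation": [5,250,0],"rotation": [0,0,-0.5],"fingers": 0},{"translation": [5,250,0],"rotation": [0,0,-0.5],"fingers": 0},{"translation": [5,250,0],"rotation": [0,0,-0.5],"fingers": 0},{"translation": [5,250,0],"rotation": [0,0,-0.5],"fingers": 0}])

```text
time_s: 6.15
tcp_pos: [567.3, 156.1, 318.5]
orientation: [2.592, 1.773, -0.001]
contact_force: [-0.2, 1.0, 0.7]
width: 87.7
```

```bash
python3 snap.py v5 wrist plate_tab,plate,mould_mouth
```

```text
wrist plate_tab [([293.6, 36.6], 0.94), ([424.3, 29.0], 0.33)]
wrist plate [([297.5, 91.7], 0.84), ([28.7, 71.9], 0.63)]
wrist mould_mouth [([358.8, 250.6], 0.8)]
t 6.35 tcp [567.3 156.1 318.7] yaw 1.1984 z [-0.e+00 -7.e-04 -1.e+00] F [0.  0.7 0. ] w 88.2 q [0.02, 0.4, -0.49, 1.59, 0.2, 1.2, -0.88]
```

servo_tool(moves=[{"translation": [30,40,0],"rotation": [0,0,0],"fingers": 0},{"translation": [30,60,-30],"rotation": [0,0,0],"fingers": 0},{"translation": [30,60,-40],"rotation": [0,0,0],"fingers": 0},{"translation": [30,60,-40],"rotation": [0,0,0],"fingers": 0}])

```text
time_s: 6.75
tcp_pos: [596.0, 216.6, 276.7]
orientation: [-2.592, -1.775, 0.007]
contact_force: [0.2, -0.3, -0.0]
width: 88.1
```

```bash
python3 snap.py v6 wrist plate_tab,plate,mould_mouth
```

```text
wrist plate_tab []
wrist plate [([293.1, 144.1], 0.92), ([9.7, 121.1], 0.74), ([375.7, 354.3], 0.47)]
wrist mould_mouth [([147.8, 204.8], 0.66), ([372.0, 323.9], 0.3)]
t 6.95 tcp [597.7 216.7 280. ] yaw 1.1988 z [ 1.9e-03 -2.0e-04 -1.0e+00] F [ 0.2 -0.6  0.5] w 88.0 q [-0.09, 0.52, -0.48, 1.51, 0.25, 1.17, -0.99]
```

View pics/v5_wrist.png

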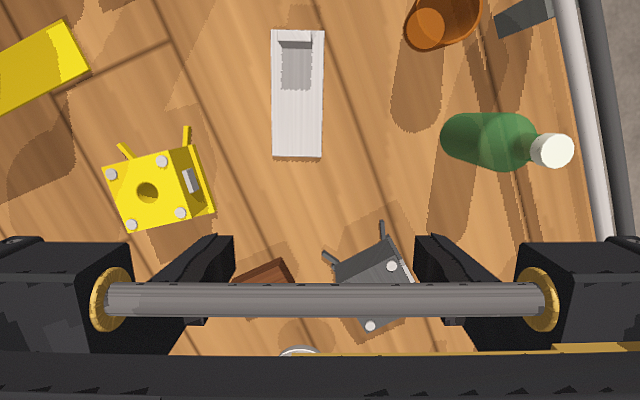

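View pics/v6_wrist.png

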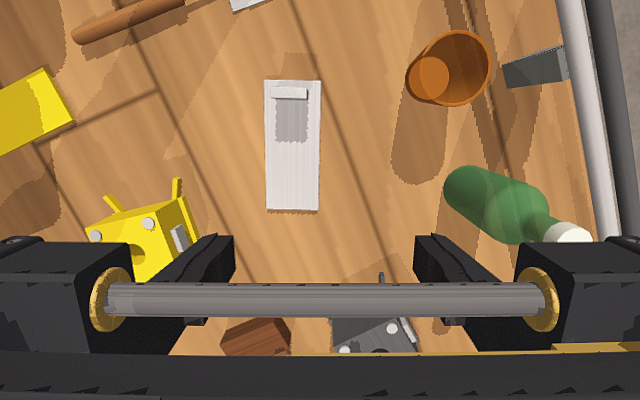

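```bash
python3 - <<'E'
import cv2,numpy as np
a=cv2.imread("pics/v5_wrist.png")[20:170,240:350]; b=cv2.imread("pics/v6_wrist.png")[70:220,240:350]
cv2.imwrite("pics/p56.png",cv2.resize(np.hstack([a,b]),(770,525),interpolation=cv2.INTER_CUBIC))
E
```

```text
(no output)
```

View pics/p56.png

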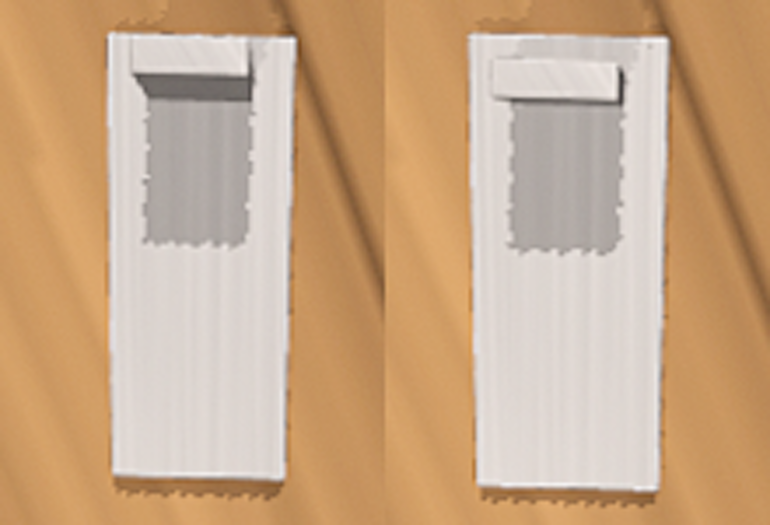

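```bash
python3 - <<'E'
from h import *
import pickle
c5=pickle.load(open("pics/v5_wrist.pkl","rb"));c6=pickle.load(open("pics/v6_wrist.pkl","rb"))
f5=lambda p:(240+p[0]/3.5-.4,20+p[1]/3.5-.4); f6=lambda p:(240+(p[0]-385)/3.5-.4,70+p[1]/3.5-.4)
A=[(108,34),(298,38),(114,476),(284,480),(133,73),(248,75)];B=[(468,34),(669,38),(477,487),(659,490),(492,96),(617,100)]
P=[]
for a,b in zip(A,B):
    X,r=tri((c5,f5(a)),(c6,f6(b)));P.append(X);print(X.round(1),r)
for c,f,Q in ((c5,f5,A),(c6,f6,B)):
    q=np.array([atz(c,f(p),8) for p in Q[:4]]); m=q.mean(0); d=q[0]+q[1]-q[2]-q[3]; e=q[1]+q[3]-q[0]-q[2]
    yaw=np.arctan2(d[1],d[0])-np.pi/2
    t=[atz(c,f(p),55) for p in Q[4:]]; 
    tc=m[:2]+65*np.array([-np.sin(yaw),np.cos(yaw)])
    print("plate c",m.round(1),"yaw",yaw,np.arctan2(e[1],e[0]),"L",np.linalg.norm(d)/2,"W",np.linalg.norm(e)/2,"tab c",tc,"tab front edge mid",np.mean(t,0), "-> centre", np.mean(t,0)[:2]+6*np.array([-np.sin(yaw),np.cos(yaw)]))
q=[atz(c6,f6(p),55) for p in [(492,96),(617,100),(491,59),(620,64)]];print(np.mean(q,0))
o=get_obs();print(o["tcp_pos"])
E
```

```text
[565.3 342.6   7.7] [0.4, 0.4]
[630.3 315.7   6.8] [0.6, 0.6]
[502.2 190.9   9.7] [0.4, 0.4]
[565.8 163.7   5.7] [0.1, 0.1]
[570.8 315.7  53.7] [0.3, 0.3]
[606.8 300.2  56.3] [0.0, 0.0]
plate c [566.1 253.    8. ] yaw -0.40105486298979387 -0.39511127310044186 L 164.45253196681838 W 69.76396334934033 tab c [591.44054798 312.87847595] tab front edge mid [588.98965833 307.84711911  55.        ] -> centre [591.33199664 313.37101731]
plate c [565.6 253.4   8. ] yaw -0.3971408718212337 -0.39035834044338835 L 164.5936195959433 W 70.09392457264481 tab c [590.71672501 313.35190793] tab front edge mid [588.76164484 307.99836218  55.        ] -> centre [591.08234477 313.53138592]
[591.01758506 312.96375695  55.        ]
[597.7044496  216.71012203 280.02751496]
```

Measured: plate centre (566,253), yaw -0.397, tab (591,313,55). Mould axis (576,-35.6), yaw 0.148. The triangulated heights of 7.5, 55 and 75 match the text. I'll go over the tab.

servo_tool(moves=[{"translation": [-3,45,-20],"rotation": [0,0,-0.025],"fingers": 0},{"translation": [-6,80,-50],"rotation": [0,0,-0.025],"fingers": 0},{"translation": [-6.5,96.5,-95],"rotation": [0,0,-0.025],"fingers": 0},{"translation": [-6.5,96.5,-140],"rotation": [0,0,-0.025],"fingers": 0},{"translation": [-6.5,96.5,-170],"rotation": [0,0,-0.025],"fingers": 0},{"translation": [-6.5,96.5,-170],"rotation": [0,0,-0.025],"fingers": 0},{"translation": [-6.5,96.5,-170],"rotation": [0,0,-0.025],"fingers": 0}])

```text
time_s: 7.65
tcp_pos: [591.4, 314.4, 110.2]
orientation: [2.615, 1.741, 0.002]
contact_force: [0.8, 0.3, 0.3]
width: 87.7
```

```bash
python3 snap.py v7 wrist,scene; for i in 1 2 3; do python3 snap.py v8 wrist; done
```

```text
t 7.75 tcp [592.2 315.2 111.7] yaw 1.175 z [ 0.0039  0.0022 -1.    ] F [0.5 1.1 1.1] w 88.6 q [-0.28, 0.75, -0.43, 1.55, 0.37, 0.91, -1.22]
t 7.8 tcp [592.1 315.3 111.7] yaw 1.1751 z [ 0.004   0.0022 -1.    ] F [-0.2  0.2  0.9] w 88.2 q [-0.28, 0.75, -0.43, 1.55, 0.37, 0.91, -1.22]
t 7.85 tcp [591.8 315.2 111.3] yaw 1.1752 z [ 0.0035  0.0019 -1.    ] F [ 0.1 -0.3  0.1] w 88.0 q [-0.28, 0.75, -0.43, 1.55, 0.37, 0.91, -1.22]
t 7.9 tcp [591.6 315.1 110.9] yaw 1.1754 z [ 0.003   0.0016 -1.    ] F [ 0.7 -0.3  0.1] w 88.6 q [-0.28, 0.75, -0.43, 1.55, 0.37, 0.91, -1.22]
```

View pics/v7_wrist.png

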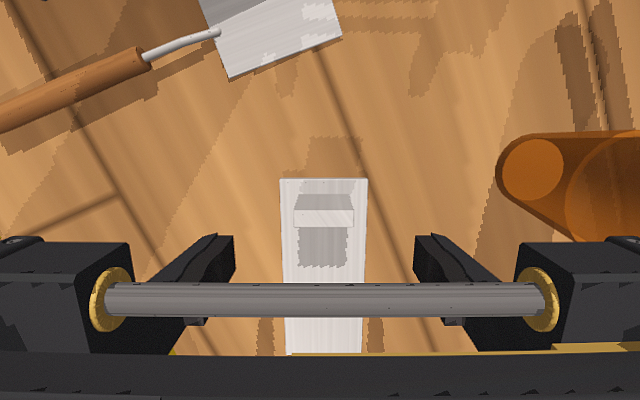

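```bash
python3 - <<'E'
from h import *
import pickle
c=pickle.load(open("pics/v8_wrist.pkl","rb"))
y=-0.397;X=np.array([np.cos(y),np.sin(y)]);Y=np.array([-np.sin(y),np.cos(y)]);C=np.array([565.9,253.2])
for a,b,z in [(-20,59,55),(20,59,55),(-20,71,55),(20,71,55),(-20,71,8),(-35,82.5,8),(35,82.5,8)]:
    p=C+a*X+b*Y; print((a,b,z),proj(c,[*p,z])[0].round(1))
E
python3 -c "
import cv2;a=cv2.imread('pics/v8_wrist.png')[160:280,260:390];cv2.imwrite('pics/c8.png',cv2.resize(a,None,fx=5,fy=5,interpolation=2))"
```

```text
(-20, 59, 55) [294.  228.1]
(20, 59, 55) [353.9 228.1]
(-20, 71, 55) [293.6 210.9]
(20, 71, 55) [354.4 210.9]
(-20, 71, 8) [298.8 194.1]
(-35, 82.5, 8) [279.5 180. ]
(35, 82.5, 8) [368.  179.9]
```

View pics/c8.png

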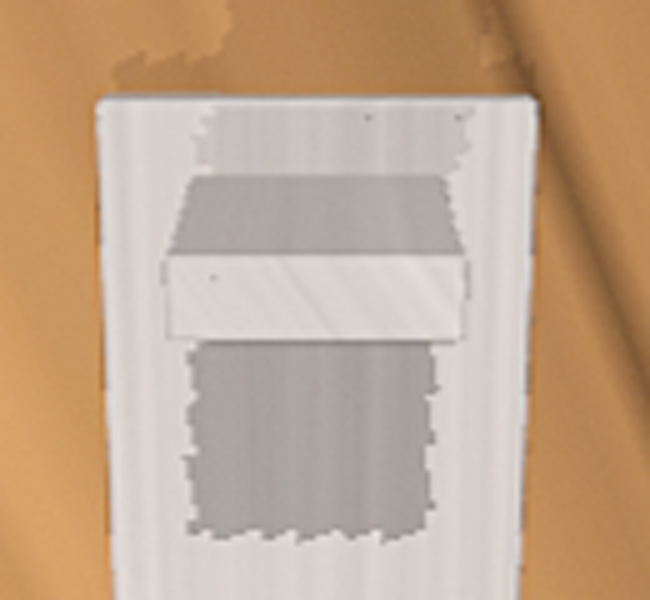

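The model reprojects within 1 px. Descending and gripping.

servo_tool(moves=[{"translation": [-0.5,-1.5,-40],"rotation": [0,0,0],"fingers": 0},{"translation": [-0.5,-1.5,-70],"rotation": [0,0,0],"fingers": 0},{"translation": [-0.5,-1.5,-88],"rotation": [0,0,0],"fingers": 0},{"translation": [-0.5,-1.5,-88],"rotation": [0,0,0],"fingers": 0},{"translation": [-0.5,-1.5,-88],"rotation": [0,0,0],"fingers": 0}])

```text
time_s: 8.4
tcp_pos: [590.5, 313.7, 21.9]
orientation: [-2.614, -1.742, -0.002]
contact_force: [-0.1, 0.8, 0.9]
width: 88.5
```

servo_tool(moves=[{"translation": [0,0,0],"rotation": [0,0,0],"fingers": 1},{"translation": [0,0,0],"rotation": [0,0,0],"fingers": 1},{"translation": [0,0,0],"rotation": [0,0,0],"fingers": 1},{"translation": [0,0,0],"rotation": [0,0,0],"fingers": 1},{"translation": [0,0,0],"rotation": [0,0,0],"fingers": 1},{"translation": [0,0,0],"rotation": [0,0,0],"fingers": 1}], grip_force=30)

```text
time_s: 9.0
tcp_pos: [589.8, 313.1, 20.8]
orientation: [2.614, 1.742, 0.0]
contact_force: [-0.3, 0.7, -0.5]
width: 42.3
```

```bash
python3 snap.py v9 wrist
```

```text
t 9.05 tcp [589.9 313.1  20.8] yaw 1.1759 z [ 1.e-04 -1.e-04 -1.e+00] F [-0.7  0.3  1.5] w 39.5 q [-0.3, 0.87, -0.38, 1.57, 0.42, 0.78, -1.26]
```

View pics/v9_wrist.png

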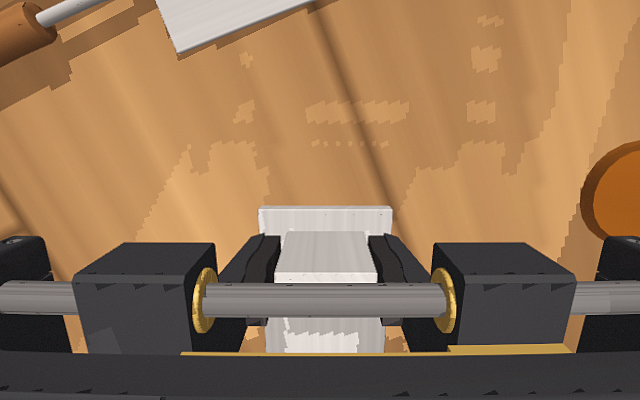

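Gripped at a width of 39.5 (the tab is 40). Sliding to the pre-insertion pose in line with the slot.

servo_tool(moves=[{"translation": [-7,-17,0],"rotation": [0,0,0.08],"fingers": 1},{"translation": [-14,-34,0],"rotation": [0,0,0.16],"fingers": 1},{"translation": [-21,-51,0],"rotation": [0,0,0.24],"fingers": 1},{"translation": [-28,-68,0],"rotation": [0,0,0.32],"fingers": 1},{"translation": [-35,-85,0],"rotation": [0,0,0.4],"fingers": 1},{"translation": [-42,-102,0],"rotation": [0,0,0.48],"fingers": 1},{"translation": [-48,-118,0],"rotation": [0,0,0.545],"fingers": 1},{"translation": [-48,-118,0],"rotation": [0,0,0.545],"fingers": 1}])

```text
time_s: 9.85
tcp_pos: [541.6, 192.9, 20.7]
orientation: [2.049, 2.381, -0.002]
contact_force: [-0.2, -1.7, 0.4]
width: 39.4
```

servo_tool(moves=[{"translation": [0,0,0],"rotation": [0,0,0],"fingers": 1},{"translation": [0,0,0],"rotation": [0,0,0],"fingers": 1}])

```text
time_s: 10.05
tcp_pos: [542.1, 194.9, 20.7]
orientation: [2.05, 2.38, -0.001]
contact_force: [-0.8, -2.3, 2.0]
width: 39.5
```

```bash
python3 snap.py v10 wrist,scene,top; python3 snap.py v10b wrist; python3 - <<'E'
import cv2,numpy as np
a=cv2.imread("pics/v10_scene.png")[150:290,270:420]; b=cv2.imread("pics/v10_top.png")[140:230,240:390]
a=cv2.resize(a,(600,560),interpolation=2);cv2.imwrite("pics/c10a.png",a);cv2.imwrite("pics/c10b.png",cv2.resize(b,(750,450),interpolation=2))
E
```

```text
t 10.2 tcp [542.1 195.2  20.7] yaw 1.7207 z [ 2.e-04 -5.e-04 -1.e+00] F [-0.8 -2.2  1.9] w 39.7 q [-0.05, 0.79, -0.5, 1.83, 0.58, 0.68, -0.75]
t 10.25 tcp [542.1 195.3  20.7] yaw 1.7209 z [ 3.e-04 -3.e-04 -1.e+00] F [ 0.1 -2.   1.8] w 39.7 q [-0.05, 0.79, -0.5, 1.83, 0.58, 0.68, -0.75]
```

View pics/c10a.png

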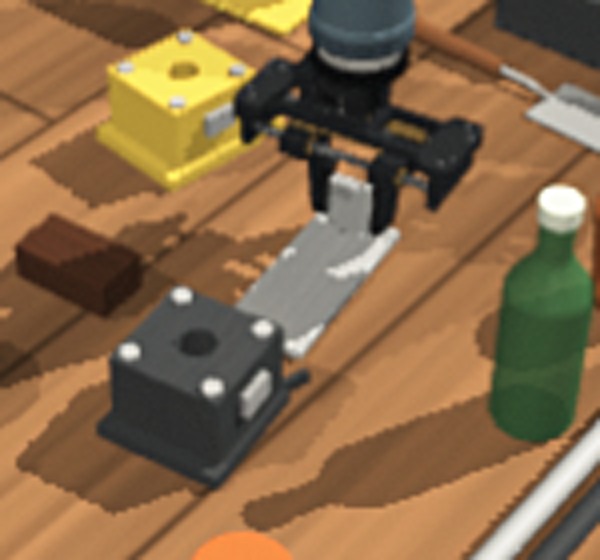

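View pics/c10b.png

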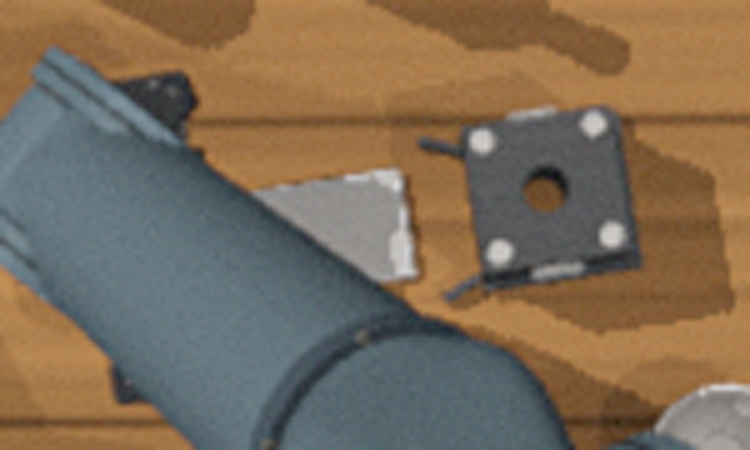

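Aligned between the lips. Inserting with force checks.

servo_tool(moves=[{"translation": [2.2,-15,0],"rotation": [0,0,0],"fingers": 1},{"translation": [4.4,-30,0],"rotation": [0,0,0],"fingers": 1},{"translation": [5.9,-40,0],"rotation": [0,0,0],"fingers": 1},{"translation": [7.4,-50,0],"rotation": [0,0,0],"fingers": 1},{"translation": [8.6,-58,0],"rotation": [0,0,0],"fingers": 1},{"translation": [8.6,-58,0],"rotation": [0,0,0],"fingers": 1}])

```text
time_s: 10.85
tcp_pos: [550.9, 134.8, 20.7]
orientation: [2.051, 2.379, -0.002]
contact_force: [-0.6, -3.0, 1.0]
width: 39.6
```

```bash
python3 snap.py v11 wrist,scene,top; python3 - <<'E'
import cv2,numpy as np
a=cv2.imread("pics/v11_scene.png")[150:290,270:420]
a=cv2.resize(a,(600,560),interpolation=2);cv2.imwrite("pics/c11a.png",a)
E
```

```text
t 11.0 tcp [550.6 136.2  20.7] yaw 1.7202 z [-0.     -0.0012 -1.    ] F [ 0.  -1.6  1.7] w 39.9 q [0.05, 0.78, -0.5, 1.85, 0.59, 0.66, -0.65]
```

View pics/c11a.png

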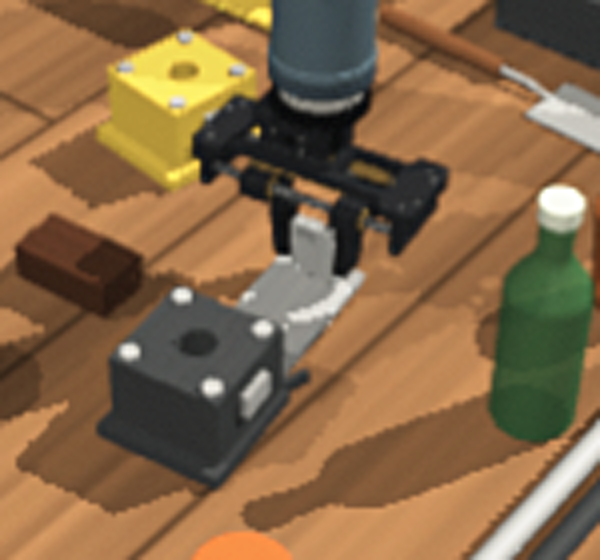

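The front end is about 19 mm inside the slot and the force is low. Continuing.

servo_tool(moves=[{"translation": [1.9,-13,0],"rotation": [0,0,0],"fingers": 1},{"translation": [3.9,-26,0],"rotation": [0,0,0],"fingers": 1},{"translation": [5.8,-39,0],"rotation": [0,0,0],"fingers": 1},{"translation": [7.7,-52,0],"rotation": [0,0,0],"fingers": 1},{"translation": [9.2,-62,0],"rotation": [0,0,0],"fingers": 1},{"translation": [9.2,-62,0],"rotation": [0,0,0],"fingers": 1},{"translation": [9.2,-62,0],"rotation": [0,0,0],"fingers": 1}])

```text
time_s: 11.7
tcp_pos: [559.9, 73.6, 20.7]
orientation: [2.05, 2.379, -0.002]
contact_force: [0.4, -1.6, 1.0]
width: 39.7
```

servo_tool(moves=[{"translation": [0.3,-2,0],"rotation": [0,0,0],"fingers": 1},{"translation": [0.6,-4,0],"rotation": [0,0,0],"fingers": 1},{"translation": [0.9,-6,0],"rotation": [0,0,0],"fingers": 1},{"translation": [0.9,-6,0],"rotation": [0,0,0],"fingers": 1},{"translation": [0.9,-6,0],"rotation": [0,0,0],"fingers": 1}])

```text
time_s: 12.2
tcp_pos: [560.5, 69.4, 20.7]
orientation: [-2.048, -2.382, -0.0]
contact_force: [-1.1, 2.4, -0.2]
width: 39.6
```

servo_tool(moves=[{"translation": [0.3,-2,0],"rotation": [0,0,0],"fingers": 1},{"translation": [0.4,-3,0],"rotation": [0,0,0],"fingers": 1},{"translation": [0.4,-3,0],"rotation": [0,0,0],"fingers": 1},{"translation": [0.4,-3,0],"rotation": [0,0,0],"fingers": 1}])

```text
time_s: 12.6
tcp_pos: [561.0, 65.8, 20.7]
orientation: [2.049, 2.381, -0.0]
contact_force: [-0.8, 0.4, -0.6]
width: 39.5
```

```bash
python3 snap.py v12 wrist,scene,top;python3 snap.py v12b wrist; python3 - <<'E'
import cv2,numpy as np
a=cv2.imread("pics/v12_scene.png")[150:290,270:420]
a=cv2.resize(a,(600,560),interpolation=2);cv2.imwrite("pics/c12a.png",a)
E
```

```text
t 12.75 tcp [561.   65.7  20.7] yaw 1.7206 z [ 0.e+00 -5.e-04 -1.e+00] F [ 0.7  0.3 -1. ] w 39.7 q [0.18, 0.78, -0.51, 1.86, 0.59, 0.66, -0.53]
t 12.8 tcp [561.1  65.8  20.7] yaw 1.7206 z [ 1.e-04 -4.e-04 -1.e+00] F [ 0.6  0.3 -0.7] w 39.7 q [0.18, 0.78, -0.51, 1.86, 0.59, 0.66, -0.53]
```

View pics/c12a.png

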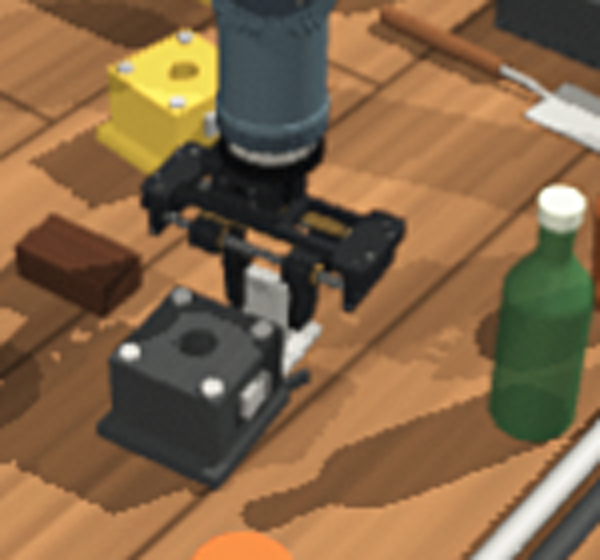

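Little force yet, so I'll push on in small steps until the stop shows.

servo_tool(moves=[{"translation": [0.2,-1,0],"rotation": [0,0,0],"fingers": 1},{"translation": [0.3,-2,0],"rotation": [0,0,0],"fingers": 1},{"translation": [0.3,-2,0],"rotation": [0,0,0],"fingers": 1}])

```text
time_s: 13.1
tcp_pos: [561.2, 65.0, 20.7]
orientation: [-2.048, -2.382, -0.002]
contact_force: [0.4, 4.2, -1.4]
width: 39.6
```

servo_tool(moves=[{"translation": [0.2,-1,0],"rotation": [0,0,0],"fingers": 1},{"translation": [0.3,-2,0],"rotation": [0,0,0],"fingers": 1},{"translation": [0.3,-2,0],"rotation": [0,0,0],"fingers": 1}])

```text
time_s: 13.4
tcp_pos: [561.3, 64.9, 20.9]
orientation: [-2.045, -2.382, -0.005]
contact_force: [-0.9, 8.5, -1.4]
width: 39.6
```

servo_tool(moves=[{"translation": [0.2,-1,0],"rotation": [0,0,0],"fingers": 1},{"translation": [0.3,-2,0],"rotation": [0,0,0],"fingers": 1},{"translation": [0.3,-2,0],"rotation": [0,0,0],"fingers": 1}])

```text
time_s: 13.7
tcp_pos: [561.3, 64.8, 21.1]
orientation: [-2.043, -2.381, -0.007]
contact_force: [-1.4, 12.0, -0.1]
width: 39.5
```

servo_tool(moves=[{"translation": [0,0,0],"rotation": [0,0,0],"fingers": 0.2},{"translation": [0,0,0],"rotation": [0,0,0],"fingers": 0.2},{"translation": [0,0,0],"rotation": [0,0,0],"fingers": 0.2},{"translation": [0,0,0],"rotation": [0,0,0],"fingers": 0.2},{"translation": [0,0,0],"rotation": [0,0,0],"fingers": 0.1}])

```text
time_s: 14.2
tcp_pos: [562.0, 59.5, 20.7]
orientation: [2.049, 2.381, -0.001]
contact_force: [-0.3, 0.2, -1.1]
width: 76.3
```

Firm stop: 12 N with no further advance. The plate is released, so I'll retreat upward.

servo_tool(moves=[{"translation": [0,5,30],"rotation": [0,0,0],"fingers": 0},{"translation": [0,5,75],"rotation": [0,0,0],"fingers": 0},{"translation": [0,5,125],"rotation": [0,0,0],"fingers": 0},{"translation": [0,5,175],"rotation": [0,0,0],"fingers": 0},{"translation": [0,-20,220],"rotation": [0,0,0],"fingers": 0},{"translation": [0,-70,260],"rotation": [0,0,0],"fingers": 0},{"translation": [0,-110,270],"rotation": [0,0,0],"fingers": 0},{"translation": [0,-110,270],"rotation": [0,0,0],"fingers": 0}])

```text
time_s: 15.0
tcp_pos: [563.0, -57.5, 293.0]
orientation: [2.056, 2.368, -0.002]
contact_force: [0.2, 0.0, -0.5]
width: 88.6
```

```bash
python3 snap.py v13 wrist,scene plate_tab; python3 - <<'E'
import cv2,numpy as np
a=cv2.imread("pics/v13_scene.png")[150:290,270:420]
a=cv2.resize(a,(600,560),interpolation=2);cv2.imwrite("pics/c13a.png",a)
E
```

```text
wrist plate_tab [([335.9, 62.5], 0.73)]
scene plate_tab [([333.9, 219.2], 0.74), ([331.0, 321.1], 0.21)]
t 15.2 tcp [561.4 -48.5 290.1] yaw 1.7223 z [-1.e-03  9.e-04 -1.e+00] F [-0.6 -0.2  0.1] w 87.7 q [0.53, 0.42, -0.7, 1.68, 0.29, 1.14, -0.09]
```

View pics/v13_wrist.png

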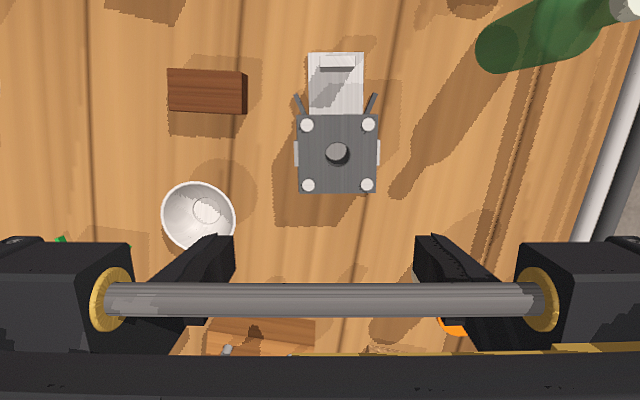

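View pics/c13a.png

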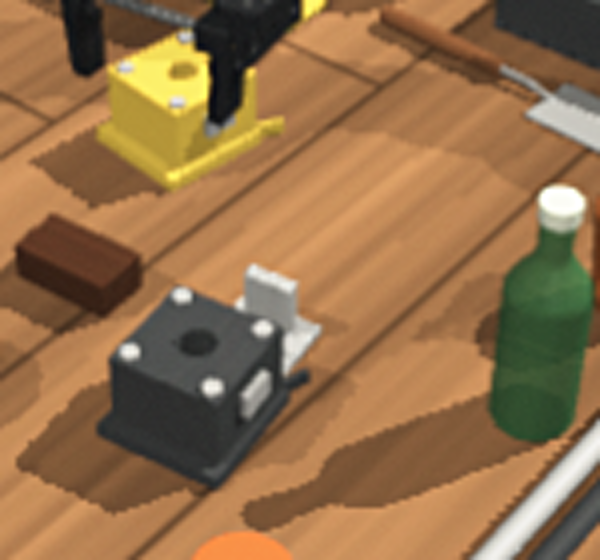

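```bash
python3 - <<'E'
from bolts import *
c=pickle.load(open("pics/v13_wrist.pkl","rb"))
b=bolts(c,(285,100,390,205)); q=np.array([atz(c,x[0],75.5) for x in b]); print(len(b),q.mean(0))
y=.1487;X=np.array([np.cos(y),np.sin(y)]);Y=np.array([-np.sin(y),np.cos(y)]);C=q.mean(0)[:2]
g=cv2.cvtColor(c["img"],cv2.COLOR_RGB2GRAY)
im=cv2.resize(c["img"][40:210,280:400,::-1],None,fx=4.5,fy=4.5,interpolation=2);im=np.rot90(im)
cv2.imwrite("pics/c13w.png",im)
for p in [(308,52),(363,52)]:
    w=atz(c,p,8)[:2]-C; print(w@X,w@Y)
for pt in [(-35,120,8),(35,120,8),(-20,108.5,55),(20,108.5,55),(20,96.5,55)]:
    print(pt,proj(c,[*(C+pt[0]*X+pt[1]*Y),pt[2]])[0].round(1))
E
```

```text
4 [575.44598682 -35.64410686  75.5       ]
-33.340919884020636 119.89698276595735
35.043219026817056 119.36008132313817
(-35, 120, 8) [306.7  51.9]
(35, 120, 8) [363.   51.4]
(-20, 108.5, 55) [318.4  55.1]
(20, 108.5, 55) [354.4  54.8]
(20, 96.5, 55) [354.3  66.3]
```

View pics/c13w.png

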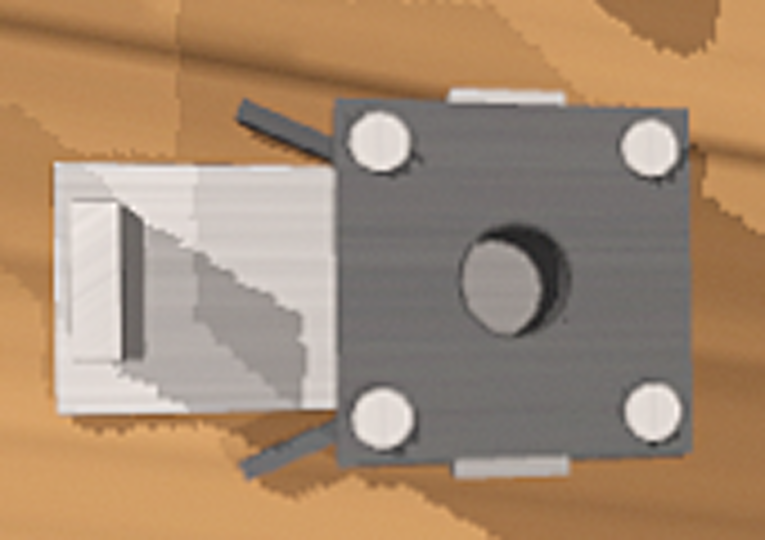

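The plate reads home: its rear edge is at y ≈ 119.6 against 120 in the mould frame. Next is the probe, starting with zooms of v1 and v2.

```bash
python3 - <<'E'
import cv2,numpy as np
a=cv2.imread("pics/v1_wrist.png")[65:145,220:370]; b=cv2.imread("pics/v2_wrist.png")[125:205,220:370]
cv2.imwrite("pics/h12.png",cv2.resize(np.vstack([a,b]),(750,800)[0:2],interpolation=cv2.INTER_CUBIC)[:, :])
cv2.imwrite("pics/h1.png",cv2.resize(a,(750,400),interpolation=2));cv2.imwrite("pics/h2.png",cv2.resize(b,(750,400),interpolation=2))
E
```

```text
(no output)
```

View pics/h1.png

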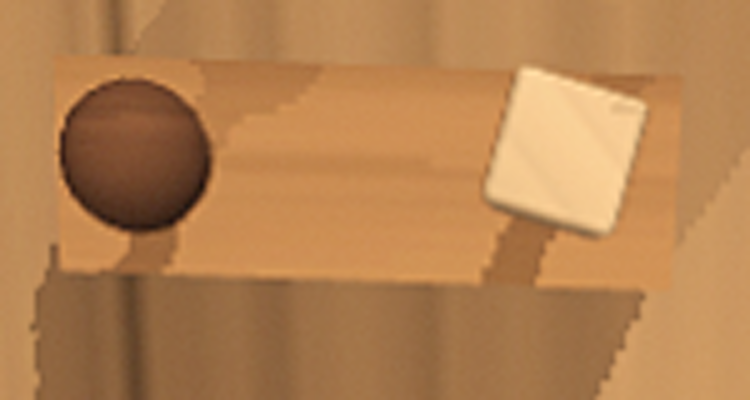

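View pics/h2.png

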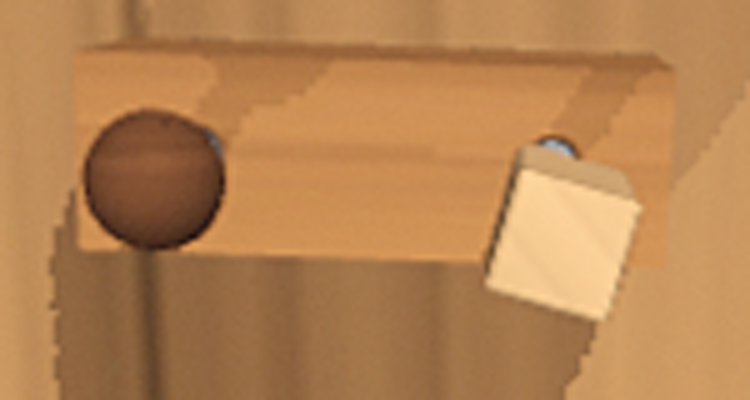

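```bash
python3 - <<'E'
from h import *
import pickle
c1=pickle.load(open("pics/v1_wrist.pkl","rb"));c2=pickle.load(open("pics/v2_wrist.pkl","rb"))
f1=lambda p:(220+p[0]/5-.4,65+p[1]/5-.4); f2=lambda p:(220+p[0]/5-.4,125+p[1]/5-.4)
A=[(522,66),(646,102),(487,190),(608,232)];B=[(522,165),(642,205),(487,286),(605,320)]
P=[]
for a,b in zip(A,B):
    X,r=tri((c1,f1(a)),(c2,f2(b)));P.append(X);print(X.round(1),r)
P=np.array(P);print("mean",P.mean(0))
for c,f,Q in ((c1,f1,A),(c2,f2,B)):
    q=np.array([atz(c,f(p),174) for p in Q]); m=q.mean(0); d=q[0]+q[1]-q[2]-q[3]; e=q[1]+q[3]-q[0]-q[2]
    print("c",m.round(1),"yaw",np.arctan2(d[1],d[0])-np.pi/2,np.arctan2(e[1],e[0]),np.linalg.norm(d)/2,np.linalg.norm(e)/2)
# stand top corners v2: (77,50),(673,70),(662,268),(77,252)
q=np.array([atz(c2,f2(p),60) for p in [(77,50),(673,70),(662,268),(77,252)]]);print(q.round(1),q.mean(0))
q=np.array([atz(c1,f1(p),60) for p in [(55,57),(681,78),(672,290),(58,272)]]);print(q.round(1),q.mean(0))
s=pickle.load(open("pics/v13_scene.pkl","rb")); im=s["img"][230:330,180:280,::-1];cv2.imwrite("pics/s13.png",cv2.resize(im,(600,600),interpolation=2))
E
```

```text
[ 546.7 -315.5  168.9] [0.1, 0.1]
[ 568.2 -322.   175.1] [0.2, 0.2]
[ 540.4 -336.6  177.2] [0.3, 0.3]
[ 561.8 -343.6  174.6] [0.1, 0.1]
mean [ 554.25863677 -329.44819441  173.93573638]
c [ 554.3 -329.5  174. ] yaw -0.286448900958022 -0.2966915998151106 21.912886295923876 22.161992847213938
c [ 554.3 -329.5  174. ] yaw -0.2876739574606777 -0.30527808076645613 22.88187572061531 22.95405397297899
[[ 436.2 -300.8   60. ]
 [ 584.3 -306.1   60. ]
 [ 582.6 -356.1   60. ]
 [ 432.7 -351.7   60. ]] [ 508.97233037 -328.69005922   60.        ]
[[ 435.7 -301.5   60. ]
 [ 584.7 -306.8   60. ]
 [ 583.6 -356.1   60. ]
 [ 433.  -351.4   60. ]] [ 509.2731379  -328.93819484   60.        ]
```

View pics/s13.png

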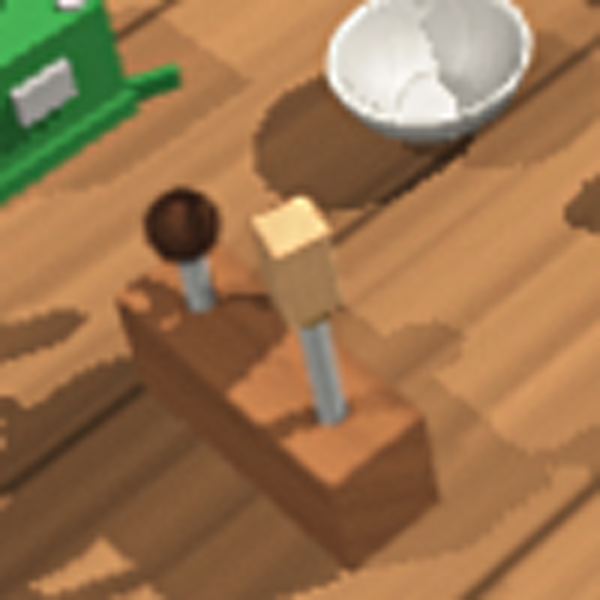

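The probe handle centre is (554.3,-329.5) with its top at 174, yaw -0.29. That agrees with the stand's hole at (554,-330), so the probe stands upright. I'll move above it.

servo_tool(moves=[{"translation": [-1,-45,0],"rotation": [0,0,-0.08],"fingers": 0},{"translation": [-2,-90,0],"rotation": [0,0,-0.16],"fingers": 0},{"translation": [-3,-135,0],"rotation": [0,0,-0.24],"fingers": 0},{"translation": [-4,-180,0],"rotation": [0,0,-0.32],"fingers": 0},{"translation": [-5,-225,0],"rotation": [0,0,-0.4],"fingers": 0},{"translation": [-6,-260,-15],"rotation": [0,0,-0.44],"fingers": 0},{"translation": [-7,-279,-30],"rotation": [0,0,-0.44],"fingers": 0},{"translation": [-7,-279,-45],"rotation": [0,0,-0.44],"fingers": 0}])

```text
time_s: 16.0
tcp_pos: [554.3, -329.8, 243.4]
orientation: [-2.518, -1.875, 0.002]
contact_force: [-0.3, -0.2, -0.3]
width: 87.8
```

servo_tool(moves=[{"translation": [0,0,0],"rotation": [0,0,0],"fingers": 0},{"translation": [0,0,0],"rotation": [0,0,0],"fingers": 0},{"translation": [0,0,0],"rotation": [0,0,0],"fingers": 0},{"translation": [0,0,0],"rotation": [0,0,0],"fingers": 0}])

```text
time_s: 16.4
tcp_pos: [555.7, -327.7, 246.7]
orientation: [2.516, 1.879, 0.001]
contact_force: [0.4, 0.5, -0.4]
width: 88.0
```

```bash
python3 snap.py v14 wrist; python3 - <<'E'
from h import *
import pickle
c=pickle.load(open("pics/v14_wrist.pkl","rb"))
y=-0.29;X=np.array([np.cos(y),np.sin(y)]);Y=np.array([-np.sin(y),np.cos(y)])
for a,b in [(-12,-12),(12,-12),(-12,12),(12,12)]: print(proj(c,[*(np.array([554.3,-329.5])+a*X+b*Y),174])[0].round(1))
E
```

```text
t 16.45 tcp [ 555.5 -328.1  246.6] yaw 1.2822 z [ 1.2e-03 -5.0e-04 -1.0e+00] F [-0.3 -0.3  0.1] w 88.4 q [0.8, 0.57, -0.5, 1.52, 0.29, 1.12, -0.05]
[306.3 227.9]
[339.5 227.9]
[305.8 195.6]
[340.  195.6]
```

View pics/v14_wrist.png

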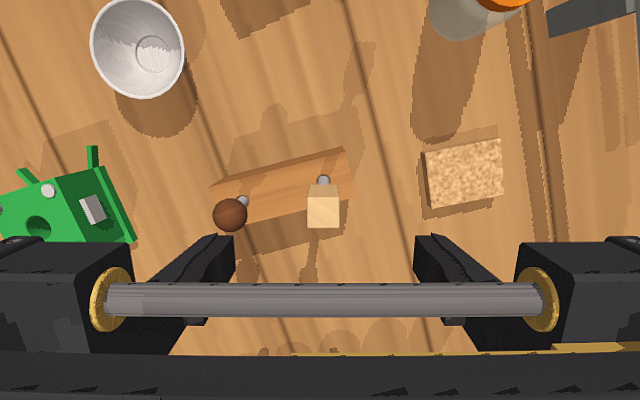

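The handle spans (307–339, 196–228), which matches the prediction. Descending and gripping.

servo_tool(moves=[{"translation": [-1,-1,-35],"rotation": [0,0,0],"fingers": 0},{"translation": [-1,-1,-65],"rotation": [0,0,0],"fingers": 0},{"translation": [-1,-1,-90],"rotation": [0,0,0],"fingers": 0},{"translation": [-1,-1,-111],"rotation": [0,0,0],"fingers": 0},{"translation": [-1,-1,-111],"rotation": [0,0,0],"fingers": 0},{"translation": [-1,-1,-111],"rotation": [0,0,0],"fingers": 0},{"translation": [-1,-1,-111],"rotation": [0,0,0],"fingers": 0},{"translation": [-1,-1,-111],"rotation": [0,0,0],"fingers": 0}])

```text
time_s: 17.25
tcp_pos: [554.7, -330.3, 136.3]
orientation: [2.517, 1.876, 0.002]
contact_force: [0.1, -0.0, -0.3]
width: 88.2
```

```bash
python3 snap.py v15 wrist; python3 snap.py v15b scene;  python3 - <<'E'
import cv2
b=cv2.imread("pics/v15b_scene.png")[220:330,170:290];cv2.imwrite("pics/c15.png",cv2.resize(b,(660,600),interpolation=2))
E
```

```text
t 17.3 tcp [ 554.5 -330.2  136. ] yaw 1.2807 z [ 0.0018 -0.001  -1.    ] F [-0.1  0.4  0. ] w 88.3 q [0.78, 0.69, -0.46, 1.61, 0.36, 0.93, -0.1]
t 17.35 tcp [ 554.4 -330.2  135.8] yaw 1.2807 z [ 1.4e-03 -9.0e-04 -1.0e+00] F [-0.1  0.2  0.3] w 87.8 q [0.78, 0.69, -0.46, 1.61, 0.36, 0.93, -0.1]
```

View pics/v15_wrist.png

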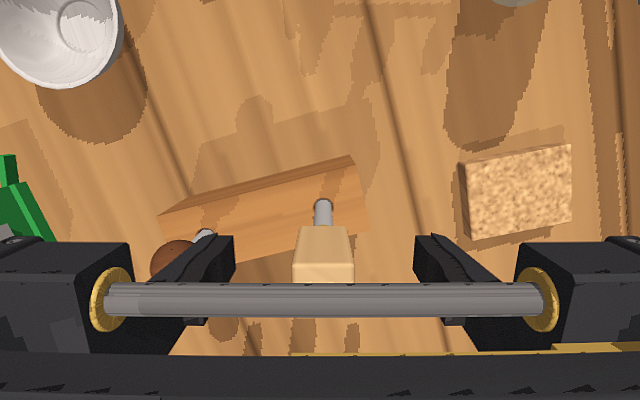

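View pics/c15.png

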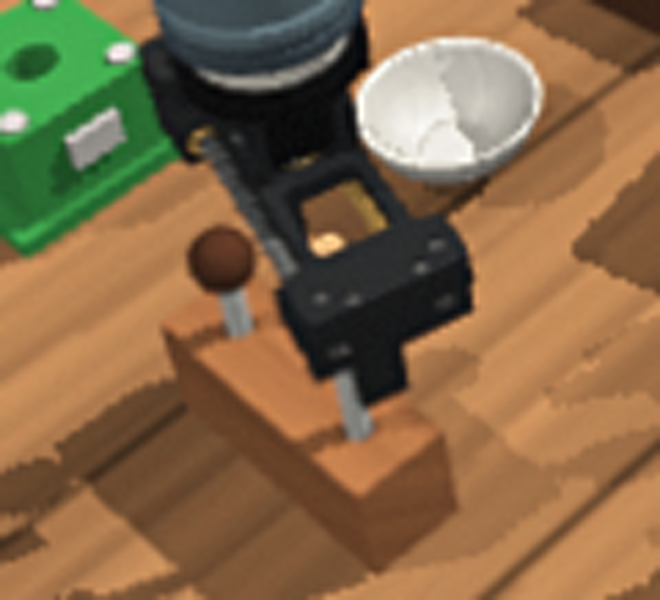

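servo_tool(moves=[{"translation": [0,0,0],"rotation": [0,0,0],"fingers": 1},{"translation": [0,0,0],"rotation": [0,0,0],"fingers": 1},{"translation": [0,0,0],"rotation": [0,0,0],"fingers": 1},{"translation": [0,0,0],"rotation": [0,0,0],"fingers": 1},{"translation": [0,0,0],"rotation": [0,0,0],"fingers": 1},{"translation": [0,0,0],"rotation": [0,0,0],"fingers": 1},{"translation": [0,0,0],"rotation": [0,0,0],"fingers": 1},{"translation": [0,0,0],"rotation": [0,0,0],"fingers": 1}], grip_force=35)

```text
time_s: 18.15
tcp_pos: [553.9, -329.9, 134.7]
orientation: [-2.519, -1.877, 0.0]
contact_force: [-0.1, -0.6, 0.7]
width: 26.6
```

```bash
python3 snap.py v16 wrist
```

```text
t 18.2 tcp [ 553.9 -329.9  134.7] yaw 1.2808 z [ 1.e-04 -0.e+00 -1.e+00] F [ 0.7 -0.5 -0.4] w 23.7 q [0.78, 0.69, -0.46, 1.61, 0.36, 0.92, -0.1]
```

Gripped (23.7 mm against the 24 mm handle), tip on the bench at TCP z 134.7. Lifting straight up.

servo_tool(moves=[{"translation": [0,0,0],"rotation": [0,0,0],"fingers": 1},{"translation": [0,0,8],"rotation": [0,0,0],"fingers": 1},{"translation": [0,0,20],"rotation": [0,0,0],"fingers": 1},{"translation": [0,0,35],"rotation": [0,0,0],"fingers": 1},{"translation": [0,0,50],"rotation": [0,0,0],"fingers": 1},{"translation": [0,0,65],"rotation": [0,0,0],"fingers": 1},{"translation": [0,0,85],"rotation": [0,0,0],"fingers": 1},{"translation": [0,0,110],"rotation": [0,0,0],"fingers": 1}])

```text
time_s: 19.0
tcp_pos: [553.4, -329.7, 245.9]
orientation: [-2.518, -1.877, 0.001]
contact_force: [0.1, 0.2, -1.7]
width: 23.9
```

servo_tool(moves=[{"translation": [0,0,10],"rotation": [0,0,0],"fingers": 1},{"translation": [0,0,10],"rotation": [0,0,0],"fingers": 1},{"translation": [0,0,10],"rotation": [0,0,0],"fingers": 1},{"translation": [0,0,10],"rotation": [0,0,0],"fingers": 1}])

```text
time_s: 19.4
tcp_pos: [553.1, -329.7, 253.3]
orientation: [-2.517, -1.876, 0.002]
contact_force: [1.1, -0.5, -1.5]
width: 23.6
```

```bash
python3 snap.py v17 wrist,scene,top probe_tip,probe_handle; python3 - <<'E'
import cv2
b=cv2.imread("pics/v17_scene.png")[200:330,160:300];cv2.imwrite("pics/c17.png",cv2.resize(b,(646,600),interpolation=2))
E
```

```text
wrist probe_tip [([323.7, 188.3], 0.69)]
wrist probe_handle [([324.1, 264.9], 0.56)]
scene probe_tip [([228.9, 283.0], 0.6)]
scene probe_handle [([292.5, 222.0], 0.55)]
top probe_tip [([454.4, 181.7], 0.58)]
top probe_handle [([471.3, 174.1], 0.66)]
t 19.85 tcp [ 553.9 -329.9  254.6] yaw 1.2809 z [-0.e+00  1.e-04 -1.e+00] F [-0.8 -0.5 -1.6] w 23.7 q [0.81, 0.56, -0.5, 1.51, 0.29, 1.14, -0.04]
```

View pics/v17_wrist.png

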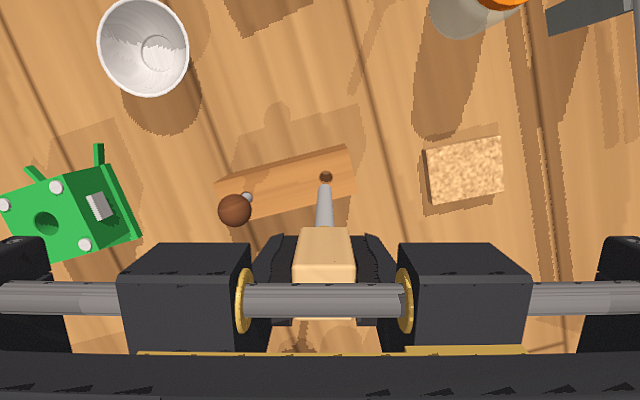

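View pics/c17.png

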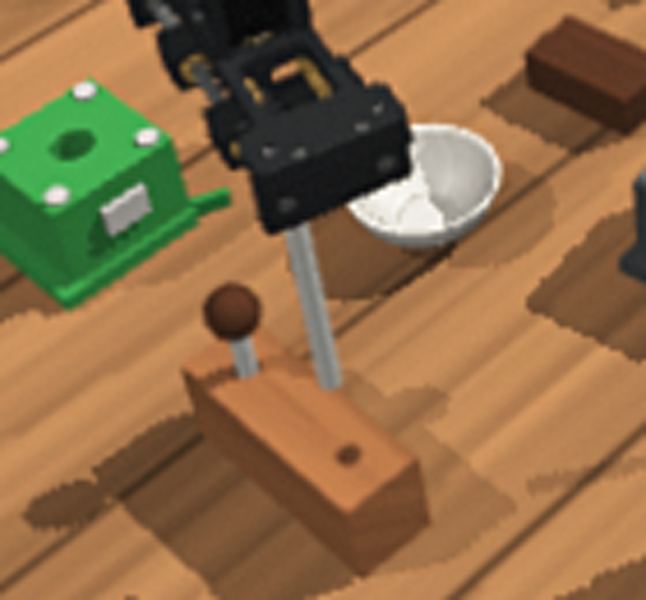

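```bash
python3 - <<'E'
from h import *
import pickle
for n in ["wrist","scene","top"]:
    c=pickle.load(open(f"pics/v17_{n}.pkl","rb"))
    T=np.array([553.9,-329.9,254.6]);
    for off in (134.7,100): print(n,off,proj(c,T-[0,0,off])[0].round(1))
    x,y={"wrist":(324,190),"scene":(230,280),"top":(455,180)}[n]
    k=12
    cv2.imwrite(f"pics/t17{n}.png",cv2.resize(c["img"][y-25:y+25,x-25:x+25,::-1],(400,400),interpolation=2))
ims=np.hstack([cv2.imread(f"pics/t17{n}.png") for n in ("wrist","scene")]);cv2.imwrite("pics/t17.png",ims)
E
```

```text
wrist 134.7 [325.4 189.9]
wrist 100 [325.5 199.8]
scene 134.7 [231.6 282.5]
scene 100 [229.4 272.8]
top 134.7 [452.5 182.8]
top 100 [456.6 181.3]
```

View pics/t17.png

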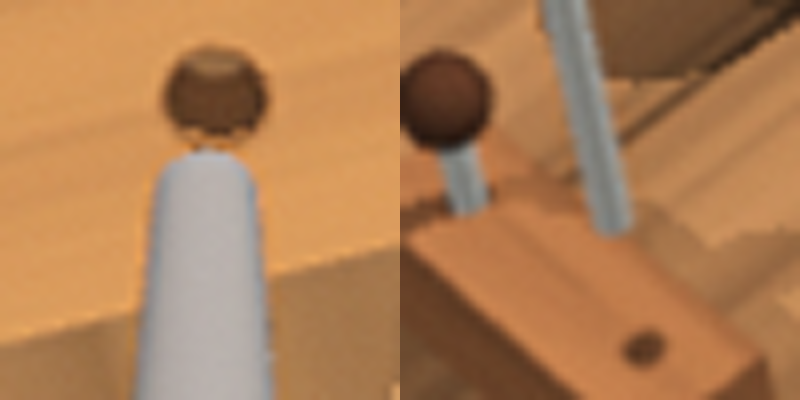

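The predicted tip projections match in both views, so the probe hangs straight with its tip 134.7 below TCP. Carrying it to over the bore.

servo_tool(moves=[{"translation": [1.5,20,0],"rotation": [0,0,0],"fingers": 1},{"translation": [4.5,60,0],"rotation": [0,0,0],"fingers": 1},{"translation": [7.5,100,0],"rotation": [0,0,0],"fingers": 1},{"translation": [10.5,140,0],"rotation": [0,0,0],"fingers": 1},{"translation": [13.5,180,0],"rotation": [0,0,0],"fingers": 1},{"translation": [16.5,220,0],"rotation": [0,0,0],"fingers": 1},{"translation": [19.5,260,0],"rotation": [0,0,0],"fingers": 1},{"translation": [21.9,285,0],"rotation": [0,0,0],"fingers": 1}])

```text
time_s: 20.65
tcp_pos: [575.8, -40.9, 255.2]
orientation: [-2.515, -1.881, -0.002]
contact_force: [0.4, -0.3, -3.0]
width: 24.0
```

servo_tool(moves=[{"translation": [0,6,0],"rotation": [0,0,0],"fingers": 1},{"translation": [0,9,0],"rotation": [0,0,0],"fingers": 1},{"translation": [0,9,0],"rotation": [0,0,0],"fingers": 1},{"translation": [0,9,0],"rotation": [0,0,0],"fingers": 1},{"translation": [0,9,0],"rotation": [0,0,0],"fingers": 1},{"translation": [0,9,0],"rotation": [0,0,0],"fingers": 1},{"translation": [0,9,0],"rotation": [0,0,0],"fingers": 1},{"translation": [0,9,0],"rotation": [0,0,0],"fingers": 1}])

```text
time_s: 21.45
tcp_pos: [575.8, -36.1, 254.7]
orientation: [2.519, 1.877, -0.0]
contact_force: [-0.5, 0.3, -2.1]
width: 23.4
```

```bash
python3 snap.py v18 wrist,scene,top;python3 snap.py v18b wrist; python3 - <<'E'
from h import *
import pickle
o=get_obs()["tcp_pos"]
from bolts import bolts
for n in ["wrist","scene"]:
    c=pickle.load(open(f"pics/v18_{n}.pkl","rb"))
    print(n,"tip",proj(c,o-[0,0,134.7])[0].round(1),"bore",proj(c,[575.7,-35.6,72])[0].round(1))
    if n=="wrist": print([(b[0].round(1).tolist(),b[1]) for b in bolts(c,(200,80,450,235))])
    p=proj(c,[575.7,-35.6,72])[0].astype(int)
    x,y=p; cv2.imwrite(f"pics/t18{n}.png",cv2.resize(c["img"][y-60:y+60,x-65:x+65,::-1],(650,600),interpolation=2)); print(x-65,y-60)
E
```

```text
t 21.6 tcp [575.7 -35.9 254.7] yaw 1.2809 z [-1.e-04 -0.e+00 -1.e+00] F [-0.5  0.1 -1.1] w 23.5 q [0.42, 0.46, -0.58, 1.7, 0.28, 1.07, -0.54]
t 21.65 tcp [575.7 -35.9 254.7] yaw 1.2809 z [ 0. -0. -1.] F [-0.5  0.3 -2.4] w 23.8 q [0.42, 0.46, -0.58, 1.7, 0.28, 1.07, -0.54]
wrist tip [324.  189.3] bore [323.8 178.7]
[([339.8, 134.7], np.int32(151)), ([279.3, 163.7], np.int32(148)), ([367.0, 194.6], np.int32(138)), ([308.3, 220.8], np.int32(125))]
258 118
scene tip [318.7 222.9] bore [319.1 235.5]
254 175
```

View pics/t18wrist.png

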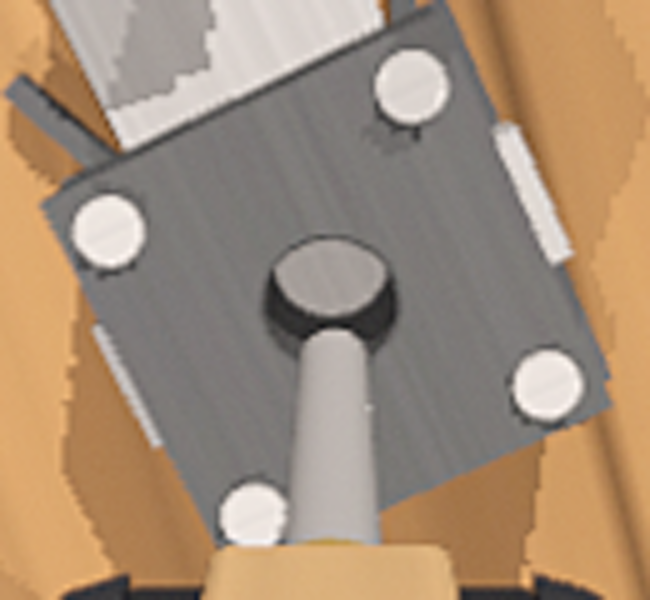

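View pics/t18scene.png

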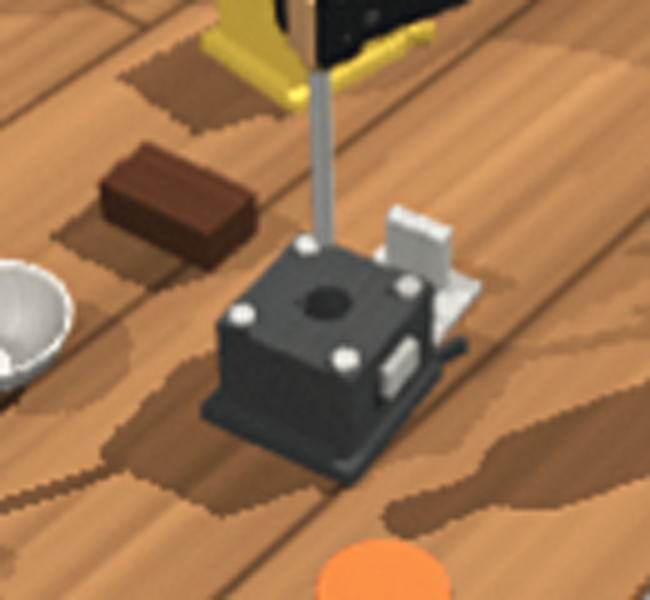

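Tip and bore agree within about 1 mm in both views. Lowering to just above the mouth and checking.

servo_tool(moves=[{"translation": [0,0,-10],"rotation": [0,0,0],"fingers": 1},{"translation": [0,0,-22],"rotation": [0,0,0],"fingers": 1},{"translation": [0,0,-34],"rotation": [0,0,0],"fingers": 1},{"translation": [0,0,-42],"rotation": [0,0,0],"fingers": 1},{"translation": [0,0,-42],"rotation": [0,0,0],"fingers": 1},{"translation": [0,0,-42],"rotation": [0,0,0],"fingers": 1},{"translation": [0,0,-42],"rotation": [0,0,0],"fingers": 1},{"translation": [0,0,-42],"rotation": [0,0,0],"fingers": 1}])

```text
time_s: 22.45
tcp_pos: [576.1, -35.9, 213.2]
orientation: [2.519, 1.877, 0.001]
contact_force: [-0.0, 0.2, -2.6]
width: 23.8
```

```bash
python3 snap.py v19 wrist,scene,top;python3 snap.py v19b wrist; python3 - <<'E'
from h import *
import pickle
o=get_obs()["tcp_pos"]
from bolts import bolts
for n in ["wrist","scene"]:
    c=pickle.load(open(f"pics/v19_{n}.pkl","rb"))
    print(n,"tip",proj(c,o-[0,0,134.7])[0].round(1),"bore",proj(c,[575.7,-35.6,72])[0].round(1))
    if n=="wrist":
        bb=bolts(c,(200,60,450,240)); print([(b[0].round(1).tolist(),b[1],atz(c,b[0],75.5).round(1).tolist()) for b in bb])
    p=proj(c,[575.7,-35.6,72])[0].astype(int)
    x,y=p; w=40 if n=="scene" else 60; cv2.imwrite(f"pics/t19{n}.png",cv2.resize(c["img"][y-w:y+w,x-w:x+w,::-1],(600,600),interpolation=2)); print(x-w,y-w)
E
```

```text
t 22.6 tcp [575.9 -35.9 213. ] yaw 1.2807 z [ 6.e-04 -1.e-04 -1.e+00] F [ 1.3 -0.9 -1.1] w 23.6 q [0.41, 0.5, -0.57, 1.74, 0.32, 0.99, -0.57]
t 22.65 tcp [575.9 -35.9 213. ] yaw 1.2808 z [ 4.e-04 -1.e-04 -1.e+00] F [ 0.8  0.7 -2.1] w 23.8 q [0.41, 0.5, -0.57, 1.74, 0.32, 0.99, -0.57]
wrist tip [323.7 189.6] bore [323.4 187.8]
[([341.7, 138.0], np.int32(198), [604.0, 3.1, 75.5]), ([272.5, 171.0], np.int32(193), [536.8, -7.0, 75.5]), ([372.4, 205.8], np.int32(175), [614.2, -64.0, 75.5])]
263 127
scene tip [319. 234.] bore [319.1 235.5]
279 195
```

View pics/t19wrist.png

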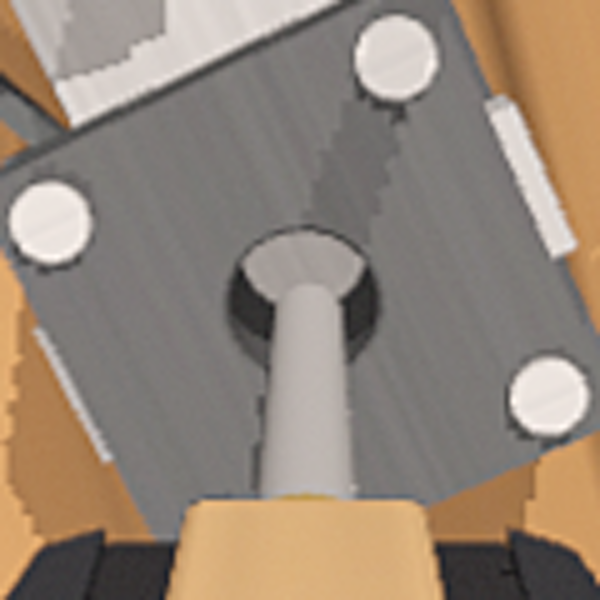

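View pics/t19scene.png

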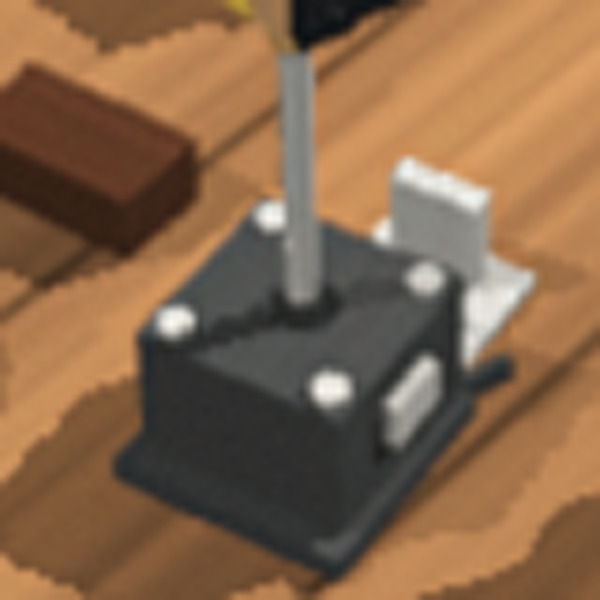

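All consistent. The tip looks about 0.8 mm off in x and y, which I'll correct while lowering to tip z ≈ 18 (TCP ≈ 152.7).

servo_tool(moves=[{"translation": [-0.6,0.8,0],"rotation": [0,0,0],"fingers": 1},{"translation": [-0.6,0.8,-8],"rotation": [0,0,0],"fingers": 1},{"translation": [-0.6,0.8,-18],"rotation": [0,0,0],"fingers": 1},{"translation": [-0.6,0.8,-28],"rotation": [0,0,0],"fingers": 1},{"translation": [-0.6,0.8,-38],"rotation": [0,0,0],"fingers": 1},{"translation": [-0.6,0.8,-48],"rotation": [0,0,0],"fingers": 1},{"translation": [-0.6,0.8,-55],"rotation": [0,0,0],"fingers": 1},{"translation": [-0.6,0.8,-60],"rotation": [0,0,0],"fingers": 1}])

```text
time_s: 23.45
tcp_pos: [574.9, -35.1, 151.8]
orientation: [-2.519, -1.877, 0.001]
contact_force: [-1.0, -0.2, -1.4]
width: 23.3
```

servo_tool(moves=[{"translation": [0,0,0],"rotation": [0,0,0],"fingers": 1},{"translation": [0,0,0],"rotation": [0,0,0],"fingers": 1},{"translation": [0,0,0],"rotation": [0,0,0],"fingers": 1},{"translation": [0,0,0],"rotation": [0,0,0],"fingers": 1},{"translation": [0,0,0],"rotation": [0,0,0],"fingers": 1},{"translation": [0,0,0],"rotation": [0,0,0],"fingers": 1}])

```text
time_s: 24.05
tcp_pos: [575.3, -35.2, 152.9]
orientation: [2.519, 1.877, 0.0]
contact_force: [0.1, -0.1, -1.7]
width: 23.7
```

```bash
python3 snap.py v20 wrist,scene,top;python3 snap.py v20b wrist; python3 - <<'E'
from h import *
import pickle
from bolts import bolts
o=get_obs()["tcp_pos"]
for n in ["wrist","scene"]:
    c=pickle.load(open(f"pics/v20_{n}.pkl","rb"))
    print(n,"axis at z72",proj(c,[o[0],o[1],72])[0].round(1),"bore",proj(c,[575.7,-35.6,72])[0].round(1))
    if n=="wrist":
        bb=bolts(c,(200,40,450,260)); print([(b[0].round(1).tolist(),b[1],atz(c,b[0],75.5).round(1).tolist()) for b in bb])
    p=proj(c,[575.7,-35.6,72])[0].astype(int)
    x,y=p; w=40 if n=="scene" else 60; cv2.imwrite(f"pics/t20{n}.png",cv2.resize(c["img"][y-w:y+w,x-w:x+w,::-1],(600,600),interpolation=2)); print(x-w,y-w)
E
```

```text
t 24.2 tcp [575.2 -35.1 152.8] yaw 1.2808 z [ 1.e-04 -1.e-04 -1.e+00] F [-0.3 -0.4 -2.6] w 24.0 q [0.38, 0.58, -0.53, 1.78, 0.37, 0.88, -0.61]
t 24.25 tcp [575.2 -35.1 152.7] yaw 1.2808 z [ 0.e+00 -1.e-04 -1.e+00] F [ 0.3 -0.1 -2.5] w 23.9 q [0.38, 0.58, -0.53, 1.78, 0.37, 0.88, -0.61]
wrist axis at z72 [324.1 206. ] bore [324.9 206.4]
[([348.2, 144.8], np.int32(320), [604.0, 3.1, 75.5]), ([261.2, 185.9], np.int32(296), [536.8, -7.0, 75.5]), ([385.9, 228.8], np.int32(271), [614.2, -64.0, 75.5])]
264 146
scene axis at z72 [319.  235.3] bore [319.1 235.5]
279 195
```

View pics/t20wrist.png

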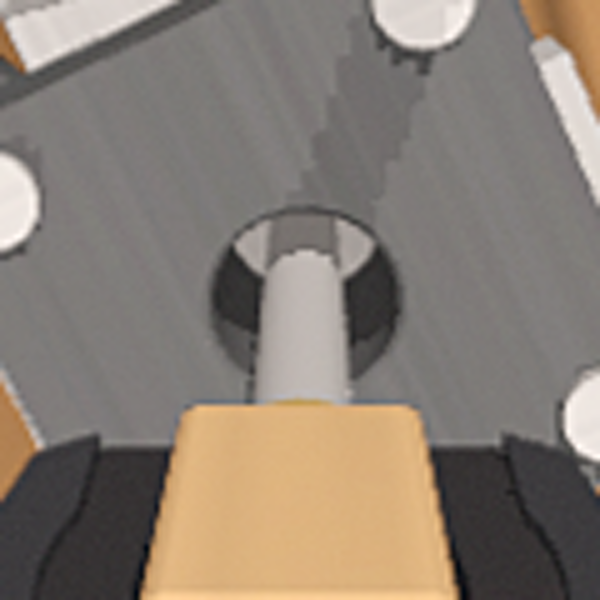

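View pics/t20scene.png

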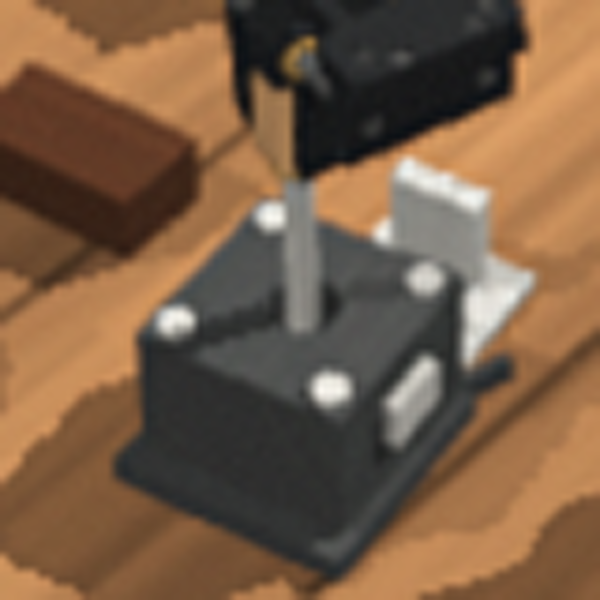

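```bash
python3 - <<'E'
import cv2
a=cv2.imread("pics/v20_wrist.png")[180:230,295:355];cv2.imwrite("pics/t20z.png",cv2.resize(a,(720,600),interpolation=0))
E
python3 snap.py v21 wrist
```

```text
t 24.3 tcp [575.1 -35.1 152.7] yaw 1.2808 z [-1.e-04 -0.e+00 -1.e+00] F [ 0.7 -0.1 -1.9] w 23.6 q [0.38, 0.58, -0.53, 1.78, 0.37, 0.88, -0.61]
```

View pics/t20z.png

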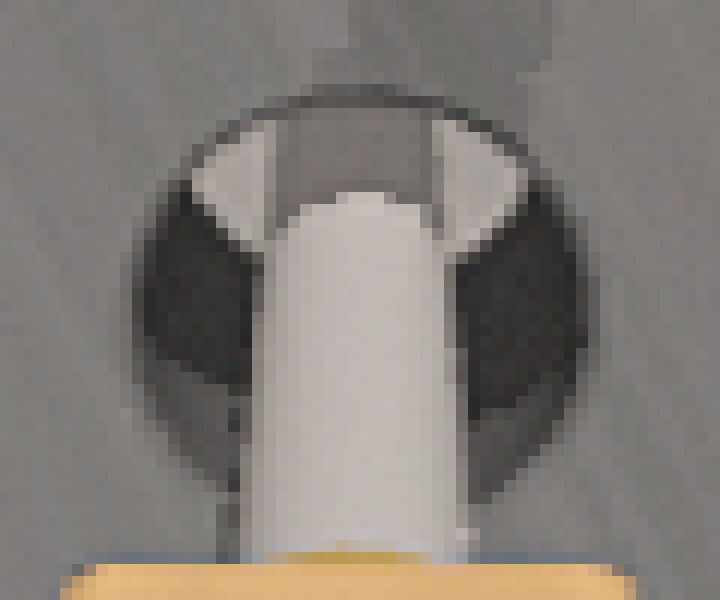

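The handle and collar sit exactly where they did before, so there has been no slip. The bright/dark edge on the rod, about 11 mm below the rim, is a shadow line, and the tip itself is hidden behind the rim. The probe is centred within 1 mm, with no side force, still, and the tip is at about z 18. Handing in.

```bash
python3 - <<'E'
from bench import *
o=get_obs();print(o["tcp_pos"],o["joint_velocities"].round(4),o["width"])
print(job_done())
E
```

```text
[575.13827745 -35.10664271 152.70875259] [ 0.      0.0015 -0.0001  0.002  -0.0012 -0.0026  0.0007] 23.556491127305595
the job is handed in; nothing more can be done
None
```

The job is handed in, at about 24 s on the robot's clock; it gives no verdict. The base plate is home in the slot and released. The probe hangs in the bore, still held.

- **Plate:** I gripped the grey plate by its tab and slid it in until it stopped moving at 12 N of push, then let go. A wrist picture taken afterwards put its rear edge at y ≈ 119.6 mm in the mould's frame; home is 120 mm.
- **Probe:** I lifted the square-handled probe from the stand and lowered it through the bore with no side force felt above sensor noise.
    - **Centring:** it reads centred within about 1 mm, against 8 mm of clearance all round.
    - **Held still:** it is still, at a grip width of 23.6 mm.
    - **Tip height:** about 10 mm above the plate, worked out from the tool height (152.7 mm) and the 134.7 mm tip offset at the grasp.

**Not fully confirmed:** the tip height could not be seen directly at the end, because the tip is hidden behind the rim of the hole. In the last wrist picture a light/dark edge on the rod looked at first like a raised tip. The handle and collar sat where they had before lowering, so I took it as a shadow line and not a slip. No other check disagreed.

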